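# Load the analyser's sample rack in list order

### The arm

A 6-joint arm with a two-finger parallel gripper is mounted at the origin on the work surface. World frame = base frame: x ahead of the robot, y to its left, z up, the work surface at z = 0. Lengths are in m, angles in rad, forces in N, time in s.
With the tool pointing down it reaches from about 0.4 to 0.825 m from the base axis. Payload 7 kg.
Tool frame: the origin (TCP) lies midway between the tips of the shut fingers; the grasp point (between the pads) lies 19 mm behind it; y points along the fingers, z is the direction in which the jaws open and shut, and the axes are right-handed (so a half turn about y gives the same grasp; the last joint's range is limited). The gripper opens to 88 mm and grips with 3 to 60 N. Pads are 19 mm wide; open, the fingers measure 130 mm over their backs; the gripper's body (78 mm by 193 mm) begins 47 mm behind the grasp point.
Start: joints at [-0.889, 0.359, 0.012, 0, -1.224, -0.288], TCP at [0.259, -0.623, 0.227] pointing down, gripper open.
Joint ranges: [-3.07, 3.07], [-1.43, 2.12], [-1.02, 1.25], [-3.03, 1.67], [-3.05, -0], [-3.03, 3.03]. Speed limits (rad/s): [2.39, 2.39, 3.01, 3.14, 3.14, 3.14].

### API

Orientations are given as [roll, pitch, yaw] about the fixed x, y, z axes, in that order (R = Rz(yaw) Ry(pitch) Rx(roll)).
In Python, from station import arm gives the robot as it stands.
- The arm moves only by the tool move_arm, never from a script. Its argument "deltas" is a list of rows, each an object with "dp": the shift along the tool's x, y, z in mm, a list of three; "rotation": the turn, a rotation vector about the tool's x, y, z in degrees, a list of three. A call has 1 to 5 rows; each row shifts and turns the pose as measured when the row begins, along the tool's axes as they then stand; what a row does not reach is not made up. A row lasts 1/12 s, in which the tool goes at most 41.7 mm and 7.16 degrees, less where a joint would pass 70% of its speed; a pose out of reach is approached as far as the arm can. A call is refused whole if a number of a shift passes 41.7 or a number of a turn 7.16, either way. A call with a gripper value outside its range is refused whole. "jaw" is the closure in counts, from 0 (fully open) to 255 (shut), set as the call begins (left out, the last holds). The fingers move at their own pace and stop on an object; "squeeze" is the grip in N (left out, the last holds). Time passes only in rows, so rows that do not move let the fingers close. It gives the time, the measured TCP pose, the force and the opening at its end, in the units of the state.
- arm.get_state(): the state, without advancing time (a new reading comes with each control period).
- arm.grab_frame(name): name is "side" or "top" or "wrist"; returns a dict with "pixels" (420x560x3 uint8, red, green, blue), "z_map" (420x560 float32, m along the optical axis (not along the pixel's ray), 0 where there is no reading), "fx", "fy", "cx", "cy" (pixels), "k1" (the pictures are not rectified: a ray, as slopes to the right and down, at radius r is drawn at 1 + k1 r^2 times it, then the intrinsics apply), "cam_to_world" (4x4, takes a point from camera to world coordinates); the wrist camera has in their place "mount" (4x4, takes a point from camera to tool coordinates, whose origin is the TCP and whose axes are the tool frame's). Camera axes: x right, y down, z forward; pixel columns grow to the right and rows downward; lengths in m; the calibration is good to about 2 mm. A picture is of the moment at which its call begins: read the wrist's pose just before it.
- arm.job_done(): hands the job in, once; it reports no verdict.
The state is a dict: "t": time; "q": joint angles; "qd": joint speeds; "joint_efforts": joint torques, N m; "eef_pos": TCP position; "ee_rot": TCP orientation; "force": force on the tool from outside, world axes, zero at the start; "moment": the same for the moment, N m; "width": finger opening in m.
Only numpy, scipy, OpenCV 4.12 (cv2) and the standard library are available. Lean on these libraries where they do the work, as an engineer would, in place of code of your own. Each camera call takes 0.05 s, during which the arm holds its last target.

### The job

The four capped sample bottles in the blue carrier must go into the white sample rack of the analyser without losing their order: position 1 is the one next to the green end cap, on each of the two. Beginning with position 1 of the carrier and going on in turn, carry the bottles across one at a time, each into the same position of the white rack, counted from its green cap. Keep them upright, set each one down on the floor of its well instead of dropping it, and leave the small glass beaker between the two racks where it stands.

Things in the scene. Friction and masses are not known exactly. Their poses are not given: they have to be found in the camera images.
- bottle_red: Closed 60 ml sample bottle, white with a red screw cap and a red stripe, about 85 g. Round body 38 mm in diameter up to 56 mm, narrowing to a 25 mm neck; the cap is 30 mm in diameter, from 70 mm up to the top at 92 mm. Origin: centre of the underside, z up its axis. Starts upright in one of the carrier's cells, up to 5 mm off the cell's centre. The cap takes a grip from above, across the row.
- bottle_yellow: Closed 60 ml sample bottle, white with a yellow screw cap and a yellow stripe, about 85 g. Round body 38 mm in diameter up to 56 mm, narrowing to a 25 mm neck; the cap is 30 mm in diameter, from 70 mm up to the top at 92 mm. Origin: centre of the underside, z up its axis. Starts upright in one of the carrier's cells, up to 5 mm off the cell's centre. The cap takes a grip from above, across the row.
- bottle_blue: Closed 60 ml sample bottle, white with a blue screw cap and a blue stripe, about 85 g. Round body 38 mm in diameter up to 56 mm, narrowing to a 25 mm neck; the cap is 30 mm in diameter, from 70 mm up to the top at 92 mm. Origin: centre of the underside, z up its axis. Starts upright in one of the carrier's cells, up to 5 mm off the cell's centre. The cap takes a grip from above, across the row.
- bottle_black: Closed 60 ml sample bottle, white with a black screw cap and a black stripe, about 85 g. Round body 38 mm in diameter up to 56 mm, narrowing to a 25 mm neck; the cap is 30 mm in diameter, from 70 mm up to the top at 92 mm. Origin: centre of the underside, z up its axis. Starts upright in one of the carrier's cells, up to 5 mm off the cell's centre. The cap takes a grip from above, across the row.
- carrier: Blue open bottle carrier, fixed, 244 mm long (its x), 64 mm wide (its y), 28 mm high: a row of four square cells 56 mm wide, 60 mm apart, with walls 4 mm thick; cell floor 5 mm above the table. Stands left or right of the robot's centre line. Origin: centre of the underside. Along the row, the centres of positions 1, 2, 3 and 4 lie 41, 101, 161 and 221 mm horizontally from the origin of its green end cap, towards and past the carrier's origin.
- carrier_start: Green end cap of the carrier, 18 mm along the row by 80 mm across it, 29 mm high, fixed; it marks the end where position 1 is and sits now on one end, now on the other (a grey cap of the same shape is at the opposite end). Origin: centre of its underside, at table height, on the carrier's long centre line, 131 mm from the carrier's origin.
- rack: White sample rack of the analyser on an aluminium foot, fixed, 244 mm long (its x), 72 mm wide (its y), 28 mm high: a row of four round wells 54 mm in diameter, 60 mm apart, with a flat floor 8 mm above the table; empty at the start. Stands on the other side of the centre line. Origin: centre of the underside. Along the row, the centres of positions 1, 2, 3 and 4 lie 41, 101, 161 and 221 mm horizontally from the origin of its green end cap, towards and past the rack's origin.
- rack_start: Green end cap of the rack, 18 mm along the row by 80 mm across it, 29 mm high, fixed; it marks the end where position 1 is and sits now on one end, now on the other (a grey cap of the same shape is at the opposite end). Origin: centre of its underside, at table height, on the rack's long centre line, 131 mm from the rack's origin.
- beaker: Small empty glass beaker, 42 mm in diameter and 58 mm high, loose, standing between carrier and rack. Origin: centre of the underside, z up. Not to be moved.
Mind the look-alikes: they are no part of the job. Leave any orange or turquoise look-alike of the bottle_blue alone.

How it is judged:
On the way, in this order (a step that is already met when the one before it is completed fails the run):
1. the bottle from position 1 of the carrier stands in position 1 of the white rack, those before it stay in theirs and those after it still wait in the carrier (((horizontal distance between bottle_red and rack_start between 0.027 and 0.055 m and y of bottle_red in the frame of rack between -0.014 and 0.014 m and height (world z) of bottle_red below 0.012 m) or (horizontal distance between bottle_yellow and rack_start between 0.027 and 0.055 m and y of bottle_yellow in the frame of rack between -0.014 and 0.014 m and height (world z) of bottle_yellow below 0.012 m) or (horizontal distance between bottle_blue and rack_start between 0.027 and 0.055 m and y of bottle_blue in the frame of rack between -0.014 and 0.014 m and height (world z) of bottle_blue below 0.012 m) or (horizontal distance between bottle_black and rack_start between 0.027 and 0.055 m and y of bottle_black in the frame of rack between -0.014 and 0.014 m and height (world z) of bottle_black below 0.012 m)) and ((horizontal distance between bottle_red and carrier_start between 0.087 and 0.115 m and y of bottle_red in the frame of carrier between -0.014 and 0.014 m and height (world z) of bottle_red below 0.009 m) or (horizontal distance between bottle_yellow and carrier_start between 0.087 and 0.115 m and y of bottle_yellow in the frame of carrier between -0.014 and 0.014 m and height (world z) of bottle_yellow below 0.009 m) or (horizontal distance between bottle_blue and carrier_start between 0.087 and 0.115 m and y of bottle_blue in the frame of carrier between -0.014 and 0.014 m and height (world z) of bottle_blue below 0.009 m) or (horizontal distance between bottle_black and carrier_start between 0.087 and 0.115 m and y of bottle_black in the frame of carrier between -0.014 and 0.014 m and height (world z) of bottle_black below 0.009 m)) and ((horizontal distance between bottle_red and carrier_start between 0.147 and 0.175 m and y of bottle_red in the frame of carrier between -0.014 and 0.014 m and height (world z) of bottle_red below 0.009 m) or (horizontal distance between bottle_yellow and carrier_start between 0.147 and 0.175 m and y of bottle_yellow in the frame of carrier between -0.014 and 0.014 m and height (world z) of bottle_yellow below 0.009 m) or (horizontal distance between bottle_blue and carrier_start between 0.147 and 0.175 m and y of bottle_blue in the frame of carrier between -0.014 and 0.014 m and height (world z) of bottle_blue below 0.009 m) or (horizontal distance between bottle_black and carrier_start between 0.147 and 0.175 m and y of bottle_black in the frame of carrier between -0.014 and 0.014 m and height (world z) of bottle_black below 0.009 m)) and ((horizontal distance between bottle_red and carrier_start between 0.207 and 0.235 m and y of bottle_red in the frame of carrier between -0.014 and 0.014 m and height (world z) of bottle_red below 0.009 m) or (horizontal distance between bottle_yellow and carrier_start between 0.207 and 0.235 m and y of bottle_yellow in the frame of carrier between -0.014 and 0.014 m and height (world z) of bottle_yellow below 0.009 m) or (horizontal distance between bottle_blue and carrier_start between 0.207 and 0.235 m and y of bottle_blue in the frame of carrier between -0.014 and 0.014 m and height (world z) of bottle_blue below 0.009 m) or (horizontal distance between bottle_black and carrier_start between 0.207 and 0.235 m and y of bottle_black in the frame of carrier between -0.014 and 0.014 m and height (world z) of bottle_black below 0.009 m))), for 0.2 s.
2. the bottle from position 2 of the carrier stands in position 2 of the white rack, those before it stay in theirs and those after it still wait in the carrier (((horizontal distance between bottle_red and rack_start between 0.027 and 0.055 m and y of bottle_red in the frame of rack between -0.014 and 0.014 m and height (world z) of bottle_red below 0.012 m) or (horizontal distance between bottle_yellow and rack_start between 0.027 and 0.055 m and y of bottle_yellow in the frame of rack between -0.014 and 0.014 m and height (world z) of bottle_yellow below 0.012 m) or (horizontal distance between bottle_blue and rack_start between 0.027 and 0.055 m and y of bottle_blue in the frame of rack between -0.014 and 0.014 m and height (world z) of bottle_blue below 0.012 m) or (horizontal distance between bottle_black and rack_start between 0.027 and 0.055 m and y of bottle_black in the frame of rack between -0.014 and 0.014 m and height (world z) of bottle_black below 0.012 m)) and ((horizontal distance between bottle_red and rack_start between 0.087 and 0.115 m and y of bottle_red in the frame of rack between -0.014 and 0.014 m and height (world z) of bottle_red below 0.012 m) or (horizontal distance between bottle_yellow and rack_start between 0.087 and 0.115 m and y of bottle_yellow in the frame of rack between -0.014 and 0.014 m and height (world z) of bottle_yellow below 0.012 m) or (horizontal distance between bottle_blue and rack_start between 0.087 and 0.115 m and y of bottle_blue in the frame of rack between -0.014 and 0.014 m and height (world z) of bottle_blue below 0.012 m) or (horizontal distance between bottle_black and rack_start between 0.087 and 0.115 m and y of bottle_black in the frame of rack between -0.014 and 0.014 m and height (world z) of bottle_black below 0.012 m)) and ((horizontal distance between bottle_red and carrier_start between 0.147 and 0.175 m and y of bottle_red in the frame of carrier between -0.014 and 0.014 m and height (world z) of bottle_red below 0.009 m) or (horizontal distance between bottle_yellow and carrier_start between 0.147 and 0.175 m and y of bottle_yellow in the frame of carrier between -0.014 and 0.014 m and height (world z) of bottle_yellow below 0.009 m) or (horizontal distance between bottle_blue and carrier_start between 0.147 and 0.175 m and y of bottle_blue in the frame of carrier between -0.014 and 0.014 m and height (world z) of bottle_blue below 0.009 m) or (horizontal distance between bottle_black and carrier_start between 0.147 and 0.175 m and y of bottle_black in the frame of carrier between -0.014 and 0.014 m and height (world z) of bottle_black below 0.009 m)) and ((horizontal distance between bottle_red and carrier_start between 0.207 and 0.235 m and y of bottle_red in the frame of carrier between -0.014 and 0.014 m and height (world z) of bottle_red below 0.009 m) or (horizontal distance between bottle_yellow and carrier_start between 0.207 and 0.235 m and y of bottle_yellow in the frame of carrier between -0.014 and 0.014 m and height (world z) of bottle_yellow below 0.009 m) or (horizontal distance between bottle_blue and carrier_start between 0.207 and 0.235 m and y of bottle_blue in the frame of carrier between -0.014 and 0.014 m and height (world z) of bottle_blue below 0.009 m) or (horizontal distance between bottle_black and carrier_start between 0.207 and 0.235 m and y of bottle_black in the frame of carrier between -0.014 and 0.014 m and height (world z) of bottle_black below 0.009 m))), for 0.2 s.
3. the bottle from position 3 of the carrier stands in position 3 of the white rack, those before it stay in theirs and those after it still wait in the carrier (((horizontal distance between bottle_red and rack_start between 0.027 and 0.055 m and y of bottle_red in the frame of rack between -0.014 and 0.014 m and height (world z) of bottle_red below 0.012 m) or (horizontal distance between bottle_yellow and rack_start between 0.027 and 0.055 m and y of bottle_yellow in the frame of rack between -0.014 and 0.014 m and height (world z) of bottle_yellow below 0.012 m) or (horizontal distance between bottle_blue and rack_start between 0.027 and 0.055 m and y of bottle_blue in the frame of rack between -0.014 and 0.014 m and height (world z) of bottle_blue below 0.012 m) or (horizontal distance between bottle_black and rack_start between 0.027 and 0.055 m and y of bottle_black in the frame of rack between -0.014 and 0.014 m and height (world z) of bottle_black below 0.012 m)) and ((horizontal distance between bottle_red and rack_start between 0.087 and 0.115 m and y of bottle_red in the frame of rack between -0.014 and 0.014 m and height (world z) of bottle_red below 0.012 m) or (horizontal distance between bottle_yellow and rack_start between 0.087 and 0.115 m and y of bottle_yellow in the frame of rack between -0.014 and 0.014 m and height (world z) of bottle_yellow below 0.012 m) or (horizontal distance between bottle_blue and rack_start between 0.087 and 0.115 m and y of bottle_blue in the frame of rack between -0.014 and 0.014 m and height (world z) of bottle_blue below 0.012 m) or (horizontal distance between bottle_black and rack_start between 0.087 and 0.115 m and y of bottle_black in the frame of rack between -0.014 and 0.014 m and height (world z) of bottle_black below 0.012 m)) and ((horizontal distance between bottle_red and rack_start between 0.147 and 0.175 m and y of bottle_red in the frame of rack between -0.014 and 0.014 m and height (world z) of bottle_red below 0.012 m) or (horizontal distance between bottle_yellow and rack_start between 0.147 and 0.175 m and y of bottle_yellow in the frame of rack between -0.014 and 0.014 m and height (world z) of bottle_yellow below 0.012 m) or (horizontal distance between bottle_blue and rack_start between 0.147 and 0.175 m and y of bottle_blue in the frame of rack between -0.014 and 0.014 m and height (world z) of bottle_blue below 0.012 m) or (horizontal distance between bottle_black and rack_start between 0.147 and 0.175 m and y of bottle_black in the frame of rack between -0.014 and 0.014 m and height (world z) of bottle_black below 0.012 m)) and ((horizontal distance between bottle_red and carrier_start between 0.207 and 0.235 m and y of bottle_red in the frame of carrier between -0.014 and 0.014 m and height (world z) of bottle_red below 0.009 m) or (horizontal distance between bottle_yellow and carrier_start between 0.207 and 0.235 m and y of bottle_yellow in the frame of carrier between -0.014 and 0.014 m and height (world z) of bottle_yellow below 0.009 m) or (horizontal distance between bottle_blue and carrier_start between 0.207 and 0.235 m and y of bottle_blue in the frame of carrier between -0.014 and 0.014 m and height (world z) of bottle_blue below 0.009 m) or (horizontal distance between bottle_black and carrier_start between 0.207 and 0.235 m and y of bottle_black in the frame of carrier between -0.014 and 0.014 m and height (world z) of bottle_black below 0.009 m))), for 0.2 s.
4. the last bottle stands in position 4 of the white rack, the other three in theirs (((horizontal distance between bottle_red and rack_start between 0.027 and 0.055 m and y of bottle_red in the frame of rack between -0.014 and 0.014 m and height (world z) of bottle_red below 0.012 m) or (horizontal distance between bottle_yellow and rack_start between 0.027 and 0.055 m and y of bottle_yellow in the frame of rack between -0.014 and 0.014 m and height (world z) of bottle_yellow below 0.012 m) or (horizontal distance between bottle_blue and rack_start between 0.027 and 0.055 m and y of bottle_blue in the frame of rack between -0.014 and 0.014 m and height (world z) of bottle_blue below 0.012 m) or (horizontal distance between bottle_black and rack_start between 0.027 and 0.055 m and y of bottle_black in the frame of rack between -0.014 and 0.014 m and height (world z) of bottle_black below 0.012 m)) and ((horizontal distance between bottle_red and rack_start between 0.087 and 0.115 m and y of bottle_red in the frame of rack between -0.014 and 0.014 m and height (world z) of bottle_red below 0.012 m) or (horizontal distance between bottle_yellow and rack_start between 0.087 and 0.115 m and y of bottle_yellow in the frame of rack between -0.014 and 0.014 m and height (world z) of bottle_yellow below 0.012 m) or (horizontal distance between bottle_blue and rack_start between 0.087 and 0.115 m and y of bottle_blue in the frame of rack between -0.014 and 0.014 m and height (world z) of bottle_blue below 0.012 m) or (horizontal distance between bottle_black and rack_start between 0.087 and 0.115 m and y of bottle_black in the frame of rack between -0.014 and 0.014 m and height (world z) of bottle_black below 0.012 m)) and ((horizontal distance between bottle_red and rack_start between 0.147 and 0.175 m and y of bottle_red in the frame of rack between -0.014 and 0.014 m and height (world z) of bottle_red below 0.012 m) or (horizontal distance between bottle_yellow and rack_start between 0.147 and 0.175 m and y of bottle_yellow in the frame of rack between -0.014 and 0.014 m and height (world z) of bottle_yellow below 0.012 m) or (horizontal distance between bottle_blue and rack_start between 0.147 and 0.175 m and y of bottle_blue in the frame of rack between -0.014 and 0.014 m and height (world z) of bottle_blue below 0.012 m) or (horizontal distance between bottle_black and rack_start between 0.147 and 0.175 m and y of bottle_black in the frame of rack between -0.014 and 0.014 m and height (world z) of bottle_black below 0.012 m)) and ((horizontal distance between bottle_red and rack_start between 0.207 and 0.235 m and y of bottle_red in the frame of rack between -0.014 and 0.014 m and height (world z) of bottle_red below 0.012 m) or (horizontal distance between bottle_yellow and rack_start between 0.207 and 0.235 m and y of bottle_yellow in the frame of rack between -0.014 and 0.014 m and height (world z) of bottle_yellow below 0.012 m) or (horizontal distance between bottle_blue and rack_start between 0.207 and 0.235 m and y of bottle_blue in the frame of rack between -0.014 and 0.014 m and height (world z) of bottle_blue below 0.012 m) or (horizontal distance between bottle_black and rack_start between 0.207 and 0.235 m and y of bottle_black in the frame of rack between -0.014 and 0.014 m and height (world z) of bottle_black below 0.012 m))), for 0.2 s.
At the end, for the whole second after the job is handed in: All four bottles stand upright (within 0.1 rad) on the floor of the wells of the white rack (within 4 mm in height and 14 mm along and across the row), one in each position, at rest and released; they came across one at a time, position 1 first, each to the position it had in the carrier (all of step 4 and linear speed of each of bottle_red, bottle_yellow, bottle_blue, bottle_black below 0.02 m/s and angle between each of bottle_red, bottle_yellow, bottle_blue, bottle_black's own z axis and vertical below 0.1 rad); the robot touches nothing.
It fails at once if a bottle is tipped by more than 0.5 rad (angle between any of bottle_red, bottle_yellow, bottle_blue, bottle_black's own z axis and vertical above 0.5 rad).
It fails at once if a bottle that nothing holds falls faster than 0.7 m/s (a drop of about 25 mm) ((linear speed of bottle_red above 0.7 m/s and contact force between the fingers and bottle_red below 0.1 N) or (linear speed of bottle_yellow above 0.7 m/s and contact force between the fingers and bottle_yellow below 0.1 N) or (linear speed of bottle_blue above 0.7 m/s and contact force between the fingers and bottle_blue below 0.1 N) or (linear speed of bottle_black above 0.7 m/s and contact force between the fingers and bottle_black below 0.1 N)).
It fails at once if the small beaker is moved by more than 30 mm or tipped (distance of beaker from where it was at the start of the episode above 0.03 m or angle between beaker's own z axis and vertical above 0.4 rad).
It also fails if it takes over 109 s, if anything falls off the work surface, if the arm or the gripper's body presses on something with over 40 N, if the wrist force passes 120 N, or if a joint passes its speed limit or range.

## Working session

There is one attempt and no reset: what is moved stays moved. The work goes in short steps, Python scripts to look and compute and a tool call to move; the robot and the scene stay as the last step left them, time stands still between calls to the robot, and variables do not carry over. Pictures are saved under pics/ and viewed, and the job is handed in when it is done.

Besides the shell and the picture viewer there is one more tool, called after "Emit:" in YAML: its name, and indented under it one key for each argument. move_arm: Moves the arm, as the interface text tells. Its arguments: {"type":"object","properties":{"deltas":{"type":"array","items":{"type":"object","properties":{"dp":{"type":"array","items":{"type":"number"}},"rotation":{"type":"array","items":{"type":"number"}}}}},"jaw":{"type":"number"},"squeeze":{"type":"number"}},"required":["deltas"]}

```bash
ls; mkdir -p pics; python3 - <<'E'
from station import arm
import cv2,json
s=arm.get_state(); print(s)
for n in ["top","side","wrist"]:
    f=arm.grab_frame(n)
    cv2.imwrite(f"pics/{n}0.png",f["pixels"][:,:,::-1])
    print(n,f["fx"],f["cx"],f["cy"],f["k1"],f.get("cam_to_world",f.get("mount")))
E
```

```text
pics
{'t': 0.0, 'q': array([-8.88904639e-01,  3.59371889e-01,  1.10555287e-02, -3.53975431e-04,
       -1.22411165e+00, -2.88116064e-01]), 'qd': array([ 0.00031168, -0.00114281,  0.00084234,  0.00040358, -0.00062681,
        0.00015033]), 'joint_efforts': array([-8.32329042e-04, -5.82718527e+01,  2.93058944e+01,  6.99724227e+00,
        6.99079319e-03, -8.41330666e-05]), 'eef_pos': array([ 0.25877531, -0.6228871 ,  0.22563026]), 'ee_rot': array([-1.56913734e+00,  1.44639564e-04,  3.93655199e-01]), 'force': array([-0.07568048,  0.28413385,  0.17309161]), 'moment': array([ 0.0335379 ,  0.00604199, -0.01760099]), 'width': 0.08764442087835048}
top 439.6789535938739 283.8923557725851 212.08958418103163 -0.09820491749357235 [[-0.02461085 -0.99707866  0.07230803  0.4544108 ]
 [-0.99965012  0.02524652  0.00789029 -0.0034252 ]
 [-0.00969277 -0.07208855 -0.99735114  0.93696572]
 [ 0.          0.          0.          1.        ]]
side 407.4776332211775 278.88245493394004 210.461823701768 -0.009603708195821133 [[ 0.99372916 -0.09258421  0.06269382  0.47760096]
 [-0.1114787  -0.77697784  0.61957884 -0.44389684]
 [-0.00865151 -0.62268258 -0.78242671  0.62433436]
 [ 0.          0.          0.          1.        ]]
wrist 319.58426380705924 277.8851447170544 205.92435485283332 -0.06210330854231185 [[-7.84878683e-04  9.66518785e-01  2.56594667e-01 -6.84222703e-02]
 [-2.20202113e-03 -2.56595794e-01  9.66516296e-01 -1.58204089e-01]
 [ 9.99997268e-01  1.93571158e-04  2.32969136e-03  1.34031416e-03]
 [ 0.00000000e+00  0.00000000e+00  0.00000000e+00  1.00000000e+00]]
```

View pics/top0.png

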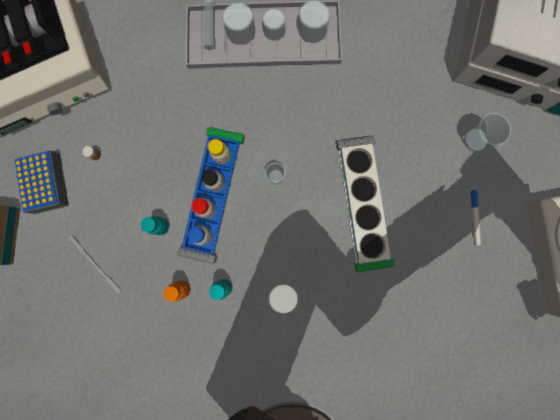

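View pics/side0.png

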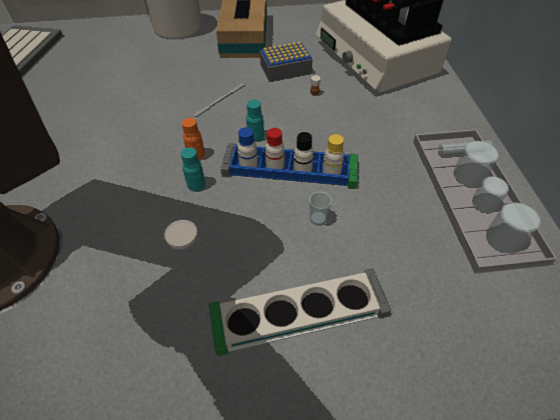

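View pics/wrist0.png

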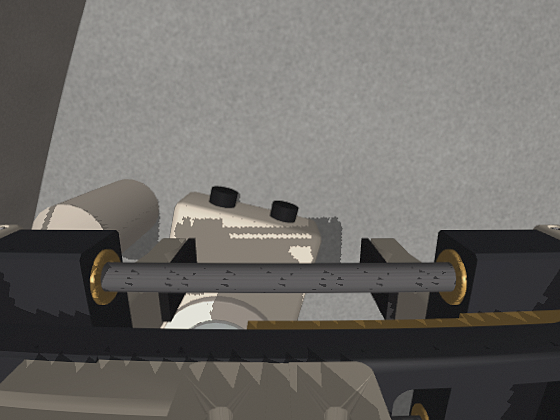

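```bash
cat > h.py <<'E'
import numpy as np, cv2
from scipy.spatial.transform import Rotation as Ro
from station import arm
def ray(f,uv):
    K=np.array([[f["fx"],0,f["cx"]],[0,f["fy"],f["cy"]],[0,0,1.]])
    p=cv2.undistortPoints(np.array(uv,float).reshape(-1,1,2),K,np.array([f["k1"],0,0,0,0.])).reshape(-1,2)
    return np.c_[p,np.ones(len(p))]
def toplane(f,uv,z,T=None):
    T=f["cam_to_world"] if T is None else T
    d=ray(f,uv)@T[:3,:3].T; o=T[:3,3]
    return o+d*((z-o[2])/d[:,2])[:,None]
def bydepth(f,uv):
    T=f["cam_to_world"]; r=ray(f,uv); uv=np.array(uv).round().astype(int).reshape(-1,2)
    Z=f["z_map"][uv[:,1],uv[:,0]]
    return (r*Z[:,None])@T[:3,:3].T+T[:3,3]
R_=lambda s:Ro.from_euler('xyz',s["ee_rot"]).as_matrix()
def hsv(f): return cv2.cvtColor(f["pixels"],cv2.COLOR_RGB2HSV)
def blob(m,box):
    x0,y0,x1,y1=box; mm=np.zeros(m.shape,np.uint8); mm[y0:y1,x0:x1]=m[y0:y1,x0:x1]
    n,l,st,c=cv2.connectedComponentsWithStats(mm)
    i=1+np.argmax(st[1:,4]); return l==i,st[i],c[i]
def go(x,y,z,yaw=None):
    "tool-frame mm delta to a world TCP target; yaw deg delta"
    s=arm.get_state(); R=R_(s)
    return np.round(R.T@(np.array([x,y,z])-s["eef_pos"])*1000,1), s
E
python3 - <<'E'
from h import *
for n in ["top","side"]:
    f=arm.grab_frame(n); H=hsv(f).astype(int); h,S,V=H[...,0],H[...,1],H[...,2]
    np.savez(f"{n}.npz",**f)
    M={"green":(h>50)&(h<75)&(S>140)&(V>40),"yellow":(h>22)&(h<33)&(S>140)&(V>120),"red":((h<6)|(h>174))&(S>150)&(V>80),
       "blue":(h>105)&(h<125)&(S>120)&(V>40),"teal":(h>80)&(h<98)&(S>120),"orange":(h>7)&(h<16)&(S>180)}
    for k,m in M.items():
        c,l,st,ce=cv2.connectedComponentsWithStats(m.astype(np.uint8))
        for i in range(1,c):
            if st[i,4]>40:
                p=bydepth(f,[ce[i]])[0]
                print(n,k,st[i],ce[i].round(1),p.round(3))
f=np.load("top.npz"); cv2.imwrite("pics/c0.png",cv2.resize(f["pixels"][115:285,165:415,::-1],None,fx=3.2,fy=3.2,interpolation=cv2.INTER_CUBIC))
E
```

```text
top green [207 128  37  15 255] [225.2 134.1] [0.689 0.124 0.026]
top green [355 260  39  12 259] [374.2 265.3] [ 0.406 -0.179  0.029]
top yellow [208 139  17  17 198] [215.6 146.7] [0.646 0.133 0.097]
top red [23 41  8 14 80] [26.6 47.6] [0.831 0.478 0.184]
top red [ 2 51  9 13 80] [ 6.1 56.8] [0.817 0.521 0.181]
top red [192 199  16  15 193] [199.6 205.9] [0.532 0.166 0.096]
top blue [ 182  136   57  119 2301] [209.7 200.6] [0.546 0.154 0.049]
top blue [ 15 151  42  60 867] [ 37.6 181.6] [0.597 0.525 0.046]
top blue [471 190   7  17  99] [474.  198.2] [ 0.541 -0.404  0.014]
top teal [547 104  13  11  81] [555.  109.2] [ 0.73  -0.594  0.034]
top teal [  1 207  15  58 441] [  8.3 235.4] [0.485 0.598 0.036]
top teal [141 217  28  18 404] [154.5 225.2] [0.497 0.256 0.092]
top teal [210 279  22  21 338] [220.3 289.2] [0.371 0.129 0.092]
top orange [164 281  26  20 335] [176.8 290.3] [0.37  0.213 0.091]
side green [348 154  10  34 252] [352.7 171. ] [0.685 0.111 0.029]
side green [209 302  18  53 525] [217.2 328.7] [ 0.407 -0.189  0.029]
side red [267 128  15  18 194] [273.2 135.8] [0.53  0.158 0.098]
side blue [261  49  50  17 172] [284.4  58.9] [0.593 0.503 0.049]
side blue [239 127  15  19 235] [245.6 136.1] [0.476 0.165 0.096]
side blue [ 230  145  119   41 1966] [290.2 168.8] [0.563 0.154 0.007]
side teal [218  43  47  10 389] [240.   47.8] [0.483 0.601 0.033]
side teal [247 100  17  41 517] [255.  119.5] [0.5   0.254 0.064]
side teal [181 148  24  43 700] [192.3 169.5] [0.368 0.122 0.061]
side teal [232 312 143  34 203] [304.  328.3] [ 0.539 -0.201  0.02 ]
side orange [182 118  22  41 502] [192.5 136.3] [0.368 0.214 0.066]
```

View pics/c0.png

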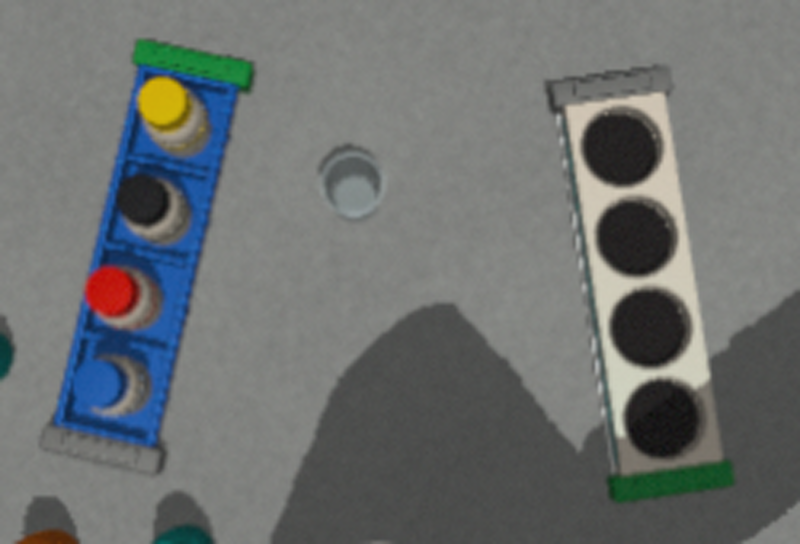

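```bash
cat > meas.py <<'E'
from h import *
def circ(P):
    A=np.c_[2*P[:,:2],np.ones(len(P))]; s=np.linalg.lstsq(A,(P[:,:2]**2).sum(1),rcond=None)[0]
    return s[:2],np.sqrt(s[2]+s[0]**2+s[1]**2)
def cnt(m):
    c=max(cv2.findContours(m.astype(np.uint8),cv2.RETR_EXTERNAL,cv2.CHAIN_APPROX_NONE)[0],key=cv2.contourArea)
    return c.reshape(-1,2)
E
python3 - <<'E'
from meas import *
F={n:dict(np.load(f"{n}.npz")) for n in("top","side")}
# wells
wells={"top":[(372,245),(368,217),(363,189),(358,160)],"side":[(243,321),(281,311),(318,302),(353,295)]}
W={}
for n,f in F.items():
    V=hsv(f)[...,2].astype(np.uint8)
    for i,(u,v) in enumerate(wells[n]):
        # dark floor incl. wall
        x0,y0,x1,y1=u-22,v-22,u+22,v+22
        m=(V<60)
        b,st,c=blob(m,(x0,y0,x1,y1))
        P=toplane(f,cv2.convexHull(cnt(b)).reshape(-1,2),.028); ce,r=circ(P)
        print(n,"well",i+1,st,ce.round(4),round(r*1000,1)); W[n,i]=ce
for n in F:
    P=np.array([W[n,i] for i in range(4)]); d=P[3]-P[0]; print(n,"pitch",np.linalg.norm(np.diff(P,axis=0),axis=1).round(4),"yaw",np.degrees(np.arctan2(d[1],d[0])))
# caps
for n,f in F.items():
    H=hsv(f).astype(int); h,S,V=H[...,0],H[...,1],H[...,2]
    T=f["cam_to_world"]
    vv,uu=np.mgrid[0:420,0:560]
    W3=bydepth(f,np.c_[uu.ravel(),vv.ravel()]).reshape(420,560,3)
    hi=(np.abs(W3[...,2]-.097)<.006)
    for k,(u,v) in {"yellow":(216,147),"black":(210,177),"red":(200,206),"blue":(195,234)}.items() if n=="top" else {"yellow":(335,141),"black":(304,140),"red":(274,134),"blue":(246,134)}.items():
        b,st,c=blob(hi,(u-13,v-13,u+13,v+13))
        P=W3[b]; P2=toplane(f,cnt(b),.097); ce,r=circ(P2)
        print(n,k,"n",b.sum(),"depth mean",P.mean(0).round(4),"hull",ce.round(4),round(r*1000,1),st)
    for nm,(u,v) in {"cg":(225,134),"rg":(374,265)}.items() if n=="top" else {"cg":(353,171),"rg":(217,328)}.items():
        g=(h>45)&(h<80)&(S>100)&(np.abs(W3[...,2]-.029)<.004)
        b,st,c=blob(g,(u-30,v-30,u+30,v+30)); P=toplane(f,cnt(b),.029)
        rect=cv2.minAreaRect((P[:,:2]*1000).astype(np.float32)); print(n,nm,np.round(rect[0],1),np.round(rect[1],1),rect[2])
E
```

```text
top well 1 [361 234  23  24 427] [ 0.4462 -0.1758] 23.9
top well 2 [356 206  23  23 410] [ 0.5057 -0.1689] 23.5
top well 3 [352 178  23  23 399] [ 0.5645 -0.1623] 23.3
top well 4 [348 151  22  22 382] [ 0.6238 -0.1548] 23.2
side well 1 [227 308  33  28 685] [ 0.4463 -0.1816] 23.1
side well 2 [265 300  32  26 629] [ 0.5051 -0.1746] 22.9
side well 3 [301 293  32  25 589] [ 0.5637 -0.1672] 22.5
side well 4 [338 285  30  24 554] [ 0.6225 -0.1608] 22.1
top pitch [0.0599 0.0591 0.0598] yaw 6.72103641586665
side pitch [0.0592 0.0591 0.0592] yaw 6.755969940381822
top yellow n 186 depth mean [0.6471 0.1334 0.0964] hull [0.647  0.1333] 14.3 [208 139  16  16 186]
top black n 190 depth mean [0.5879 0.1472 0.0963] hull [0.5879 0.1471] 14.4 [201 169  16  16 190]
top red n 188 depth mean [0.5315 0.1668 0.0966] hull [0.5314 0.1667] 14.2 [191 199  16  15 188]
top blue n 177 depth mean [0.4765 0.175  0.0965] hull [0.4765 0.1749] 13.6 [188 228  16  14 177]
top cg [688.8 124.6] [78.6 15.4] 76.1038818359375
top rg [ 405.9 -180.9] [15.4 77.2] 6.630374908447266
side yellow n 164 depth mean [0.6461 0.1319 0.097 ] hull [0.6461 0.132 ] 16.0 [328 134  16  13 164]
side black n 160 depth mean [0.5872 0.1458 0.0971] hull [0.5872 0.1461] 16.0 [296 132  16  13 160]
side red n 153 depth mean [0.5315 0.1653 0.0969] hull [0.5313 0.1654] 15.9 [267 128  15  13 153]
side blue n 160 depth mean [0.4758 0.1734 0.097 ] hull [0.4758 0.1736] 16.3 [238 127  15  13 160]
side cg [687.7 122. ] [78.1 16.3] 76.77936553955078
side rg [ 405.8 -184.3] [16.  78.4] 6.749343395233154
```

Candidates: the caps in the carrier, counted from its green cap at top (226,135), are yellow (216,147), black (210,177), red (200,206) and blue (195,234). The turquoise bottles (154,226) and (220,290) and the orange one (177,291) stand outside the carrier, so they are the look-alikes and stay where they are. The enlarged crop confirms this. The rack's green cap is at the near end (374,265), so its position 1 is the well at (372,245).

Measured heights are about 97 mm and the pitch about 60 mm, as they should be. I'll keep tool yaw near 0, so that the tool axes are world x, -z and y.

Emit:
move_arm:
  deltas:
    - {"dp":[25,0,30],"rotation":[0,5.6,0]}
    - {"dp":[22,0,32],"rotation":[0,5.6,0]}
    - {"dp":[20,0,34],"rotation":[0,5.6,0]}
    - {"dp":[19,0,35],"rotation":[0,5.6,0]}
    - {"dp":[19,5,36],"rotation":[0,0,0]}
  jaw: 75
  squeeze: 25

```text
t: 0.67
eef_pos: [0.328, -0.4392, 0.2176]
ee_rot: [-1.569, 0.004, -0.024]
force: [1.1, 0.4, -0.3]
width: 0.0634
```

Emit:
move_arm:
  deltas:
    - {"dp":[20,0,36],"rotation":[0,-1.4,0]}
    - {"dp":[20,0,36],"rotation":[0,0,0]}
    - {"dp":[20,0,36],"rotation":[0,0,0]}
    - {"dp":[20,0,36],"rotation":[0,0,0]}
    - {"dp":[20,0,36],"rotation":[0,0,0]}

```text
t: 1.08
eef_pos: [0.4276, -0.2554, 0.2177]
ee_rot: [-1.568, 0.003, -0.002]
force: [0.4, -0.5, -0.9]
width: 0.0615
```

Emit:
move_arm:
  deltas:
    - {"dp":[20,0,36],"rotation":[0,0,0]}
    - {"dp":[20,0,36],"rotation":[0,0,0]}
    - {"dp":[20,0,36],"rotation":[0,0,0]}
    - {"dp":[20,0,36],"rotation":[0,0,0]}
    - {"dp":[20,0,36],"rotation":[0,0,0]}

```text
t: 1.5
eef_pos: [0.5269, -0.072, 0.2199]
ee_rot: [-1.568, -0.001, -0.001]
force: [0.8, -0.4, -0.2]
width: 0.0622
```

Emit:
move_arm:
  deltas:
    - {"dp":[24,4,40],"rotation":[0,0,0]}
    - {"dp":[24,4,40],"rotation":[0,0,0]}
    - {"dp":[24,4,40],"rotation":[0,0,0]}
    - {"dp":[24,4,40],"rotation":[0,0,0]}
    - {"dp":[24,10,40],"rotation":[0,0,0]}

```text
t: 1.92
eef_pos: [0.6322, 0.1069, 0.2012]
ee_rot: [-1.566, -0.007, 0.001]
force: [0.4, -0.2, 0.4]
width: 0.0618
```

Emit:
move_arm:
  deltas:
    - {"dp":[0,0,0],"rotation":[0,0,0]}

```text
t: 2.0
eef_pos: [0.6342, 0.112, 0.1983]
ee_rot: [-1.566, -0.006, 0.005]
force: [0.3, -1.0, -0.5]
width: 0.0617
```

```bash
python3 - <<'E'
from h import *
d,s=go(.6466,.1327,.069); print(d,s["eef_pos"],s["ee_rot"])
f=arm.grab_frame("wrist"); cv2.imwrite("pics/w1.png",f["pixels"][:,:,::-1])
E
```

```text
[ 11.7 129.4  20.1] [0.63423275 0.11199845 0.19827561] [-1.56647287 -0.00558291  0.0046098 ]
```

View pics/w1.png

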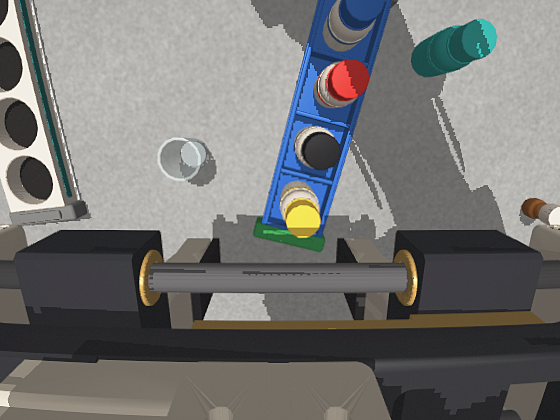

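The wrist view shows the carrier running up the frame: yellow cap at (302,217), black at (320,150), red at (347,79) and blue at the top edge. The rack is at the left. I'll cross-check the caps from this view.

```bash
cat >> meas.py <<'E'
def wT(s):
    T=np.eye(4); T[:3,:3]=R_(s); T[:3,3]=s["eef_pos"]; return T
E
python3 - <<'E'
from meas import *
s=arm.get_state(); f=arm.grab_frame("wrist"); T=wT(s)@f["mount"]
H=hsv(f).astype(int);h,S,V=H[...,0],H[...,1],H[...,2]
uv,vv=np.meshgrid(range(560),range(420)); uvs=np.c_[uv.ravel(),vv.ravel()]
W=((ray(f,uvs)*f["z_map"].ravel()[:,None])@T[:3,:3].T+T[:3,3]).reshape(420,560,3)
hi=abs(W[...,2]-.097)<.007
for k,(u,v) in {"y":(302,217),"k":(321,150),"r":(349,79)}.items():
    b,st,c=blob(hi,(u-24,v-24,u+24,v+24)); ce,r=circ(toplane(f,cnt(b),.097,T)); print(k,ce.round(4),r.round(4),st,np.median(W[b],0).round(4))
for k,(u,v) in {"w4":(31,181),"w3":(21,124)}.items():
    b,st,c=blob(V<70,(max(u-32,0),v-32,u+32,v+32)); ce,r=circ(toplane(f,cnt(b),.028,T)); print(k,ce.round(4),r.round(4),st)
E
```

```text
y [0.6467 0.1353] 0.0147 [287 204  35  34 933] [0.6466 0.1352 0.0968]
k [0.5889 0.1492] 0.0144 [ 305  135   38   37 1049] [0.589  0.1492 0.0971]
r [0.5331 0.1688] 0.0146 [ 332   61   39   40 1214] [0.5328 0.1688 0.0971]
w4 [ 0.6235 -0.1457] 0.0199 [  22  158   33   43 1017]
w3 [ 0.5658 -0.1526] 0.0199 [   7  101   33   48 1116]
```

Emit:
move_arm:
  deltas:
    - {"dp":[12,30,22],"rotation":[0,0,0]}
    - {"dp":[0,30,0],"rotation":[0,0,0]}
    - {"dp":[0,20,0],"rotation":[0,0,0]}
    - {"dp":[0,5,0],"rotation":[0,0,0]}
    - {"dp":[0,0,0],"rotation":[0,0,0]}

```text
t: 2.52
eef_pos: [0.6455, 0.1285, 0.1161]
ee_rot: [-1.565, -0.011, 0.002]
force: [0.7, 0.7, 0.3]
width: 0.0616
```

```bash
python3 - <<'E'
from h import *
d,s=go(.6466,.134,.068); print(d,s["eef_pos"],s["ee_rot"])
f=arm.grab_frame("wrist"); cv2.imwrite("pics/w2.png",f["pixels"][:,:,::-1])
E
```

```text
[ 0.5 48.1  5.3] [0.64554905 0.12846377 0.11607957] [-1.5653329  -0.01065612  0.00159267]
```

Emit:
move_arm:
  deltas:
    - {"dp":[1,16,5],"rotation":[-0.3,0,0.6]}
    - {"dp":[0,16,1],"rotation":[0,0,0]}
    - {"dp":[0,12,1],"rotation":[0,0,0]}
    - {"dp":[0,4,0],"rotation":[0,0,0]}
    - {"dp":[0,0,0],"rotation":[0,0,0]}

```text
t: 2.98
eef_pos: [0.6508, 0.1349, 0.0748]
ee_rot: [-1.567, -0.01, -0.0]
force: [-0.1, 0.1, 0.0]
width: 0.0619
```

```bash
python3 - <<'E'
from h import *
d,s=go(.6466,.134,.068); print(d,s["eef_pos"],s["ee_rot"])
for n in("wrist","side"):
    f=arm.grab_frame(n); cv2.imwrite(f"pics/{n}3.png",f["pixels"][:,:,::-1] if n=="wrist" else cv2.resize(f["pixels"][80:240,200:400,::-1],None,fx=3,fy=3))
E
```

```text
[-4.3  6.8 -0.9] [0.65084197 0.13489704 0.07481171] [-1.56684721e+00 -1.04547538e-02 -4.94445899e-04]
```

View pics/wrist3.png

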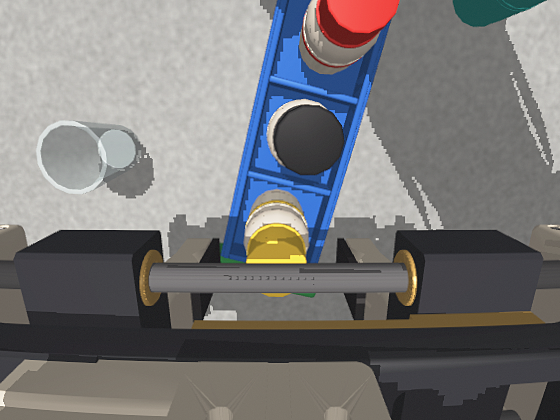

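View pics/side3.png

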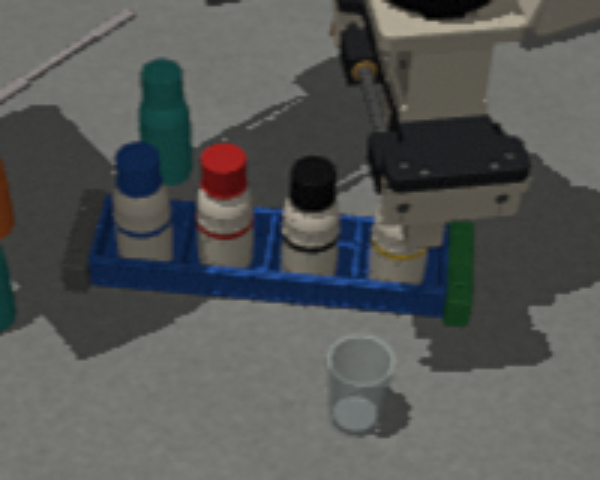

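The wrist view shows the yellow cap at (275,262), midway between the fingers at (205,265) and (350,265). The side view shows the fingers beside the cap and clear of the black bottle. I'll finish the descent and close.

Emit:
move_arm:
  deltas:
    - {"dp":[-4,7,0],"rotation":[0,0,0.5]}
    - {"dp":[0,1,0],"rotation":[0,0,0]}
    - {"dp":[0,0,0],"rotation":[0,0,0]}

```text
t: 3.33
eef_pos: [0.6481, 0.1355, 0.0693]
ee_rot: [-1.565, -0.005, -0.0]
force: [0.0, -0.3, -0.1]
width: 0.0617
```

Emit:
move_arm:
  deltas:
    - {"dp":[0,0,0],"rotation":[0,0,0]}
    - {"dp":[0,0,0],"rotation":[0,0,0]}
    - {"dp":[0,0,0],"rotation":[0,0,0]}
    - {"dp":[0,0,0],"rotation":[0,0,0]}
    - {"dp":[0,0,0],"rotation":[0,0,0]}
  jaw: 255
  squeeze: 25

```text
t: 3.75
eef_pos: [0.6484, 0.1356, 0.0703]
ee_rot: [-1.565, -0.006, 0.0]
force: [0.1, -0.3, 0.5]
width: 0.0342
```

Emit:
move_arm:
  deltas:
    - {"dp":[0,0,0],"rotation":[0,0,0]}
    - {"dp":[0,0,0],"rotation":[0,0,0]}
    - {"dp":[0,0,0],"rotation":[0,0,0]}

```text
t: 4.0
eef_pos: [0.6484, 0.1356, 0.0702]
ee_rot: [-1.565, -0.006, -0.0]
force: [-0.7, -0.5, -0.0]
width: 0.0294
```

Emit:
move_arm:
  deltas:
    - {"dp":[0,-5,0],"rotation":[0,0,0]}
    - {"dp":[0,-15,0],"rotation":[0,0,0]}
    - {"dp":[0,-25,0],"rotation":[0,0,0]}
    - {"dp":[0,-30,0],"rotation":[0,0,0]}
    - {"dp":[0,-30,0],"rotation":[0,0,0]}

```text
t: 4.42
eef_pos: [0.643, 0.1331, 0.1707]
ee_rot: [-1.571, 0.009, -0.001]
force: [0.8, 0.9, -0.8]
width: 0.0296
```

Emit:
move_arm:
  deltas:
    - {"dp":[-10,-6,-16],"rotation":[0,0,0]}
    - {"dp":[-21,-2,-34],"rotation":[0,0,0]}
    - {"dp":[-21,0,-34],"rotation":[0,0,0]}
    - {"dp":[-21,0,-34],"rotation":[0,0,0]}
    - {"dp":[-21,0,-34],"rotation":[0,0,0]}

```text
t: 4.83
eef_pos: [0.5538, -0.0167, 0.1884]
ee_rot: [-1.567, -0.006, 0.008]
force: [1.1, -0.8, -0.3]
width: 0.0295
```

Emit:
move_arm:
  deltas:
    - {"dp":[-21,0,-34],"rotation":[0,0,0]}
    - {"dp":[-21,0,-34],"rotation":[0,0,0]}
    - {"dp":[-21,0,-34],"rotation":[0,0,0]}
    - {"dp":[-15,0,-25],"rotation":[0,0,0]}
    - {"dp":[-5,0,-8],"rotation":[0,0,0]}

```text
t: 5.25
eef_pos: [0.4634, -0.1605, 0.1902]
ee_rot: [-1.566, -0.01, 0.007]
force: [-0.1, 0.3, -1.0]
width: 0.0295
```

Emit:
move_arm:
  deltas:
    - {"dp":[0,0,0],"rotation":[0,0,0]}

```text
t: 5.33
eef_pos: [0.462, -0.1622, 0.1908]
ee_rot: [-1.566, -0.01, 0.004]
force: [-0.3, 0.2, -0.6]
width: 0.0291
```

```bash
python3 - <<'E'
from h import *
d,s=go(.4475,-.178,.0735); print(d,s["eef_pos"],s["ee_rot"])
for n in("wrist","side","top"):
    f=arm.grab_frame(n); np.savez(n+"4.npz",**f); cv2.imwrite(f"pics/{n}4.png",f["pixels"][:,:,::-1])
E
```

```text
[-15.7 117.  -16.3] [ 0.46197786 -0.16218168  0.19077243] [-1.56623754 -0.01017838  0.00442958]
```

View pics/wrist4.png

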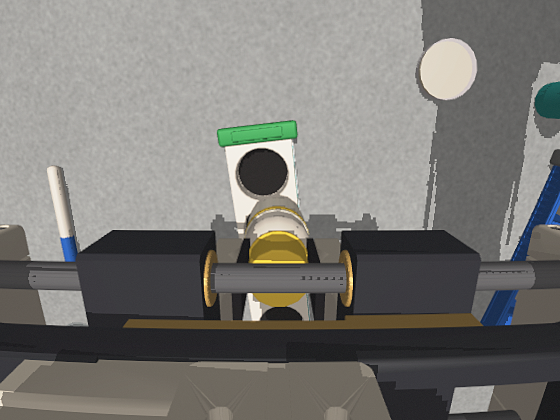

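View pics/side4.png

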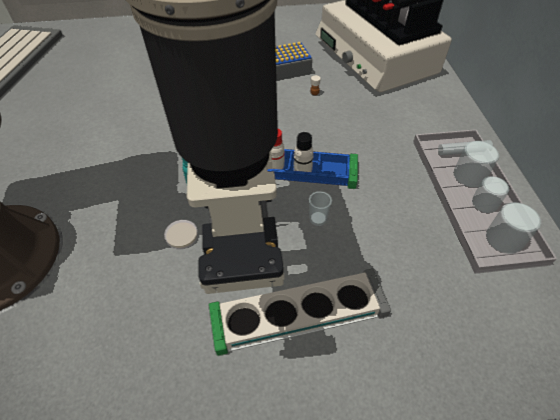

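The wrist view shows the held yellow bottle, upright at (278,260), with well 1 free at (262,172) next to the green cap at (257,133). I'll measure the well and the green cap from here.

```bash
python3 - <<'E'
from meas import *
s=arm.get_state(); f=dict(np.load("wrist4.npz")); T=wT(s)@f["mount"]
H=hsv(f).astype(int);h,S,V=H[...,0],H[...,1],H[...,2]
g=(h>45)&(h<80)&(S>100)
uv,vv=np.meshgrid(range(560),range(420)); uvs=np.c_[uv.ravel(),vv.ravel()]
W=((ray(f,uvs)*f["z_map"].ravel()[:,None])@T[:3,:3].T+T[:3,3]).reshape(420,560,3)
b,st,c=blob(g&(abs(W[...,2]-.029)<.004),(200,110,320,160)); P=toplane(f,cnt(b),.029,T); print(cv2.minAreaRect((P[:,:2]*1000).astype(np.float32)))
for zt in(.022,.024):
  b,st,c=blob(W[...,2]<zt,(232,145,292,202)); ce,r=circ(toplane(f,cnt(b),.028,T)); print(ce,r,st)
E
```

```text
((407.7491760253906, -178.4580841064453), (16.703475952148438, 76.33323669433594), 6.926258087158203)
[ 0.44744545 -0.17430371] 0.025312909193652932 [ 236  149   52   50 2014]
[ 0.44763636 -0.17436888] 0.025455706463389804 [ 235  149   53   50 2036]
```

Emit:
move_arm:
  deltas:
    - {"dp":[-14,15,-14],"rotation":[0,0,0.5]}
    - {"dp":[0,30,0],"rotation":[0,0,0]}
    - {"dp":[0,25,0],"rotation":[0,0,0]}
    - {"dp":[0,10,0],"rotation":[0,0,0]}
    - {"dp":[0,0,0],"rotation":[0,0,0]}

```text
t: 5.9
eef_pos: [0.4567, -0.1698, 0.1093]
ee_rot: [-1.567, -0.008, 0.014]
force: [-0.8, -0.2, -1.4]
width: 0.0296
```

Emit:
move_arm:
  deltas:
    - {"dp":[-8,0,-6],"rotation":[0,0,0.4]}
    - {"dp":[-1,4,-1],"rotation":[0,0,0]}
    - {"dp":[0,4,0],"rotation":[0,0,0]}

```text
t: 6.15
eef_pos: [0.4496, -0.1756, 0.1018]
ee_rot: [-1.567, -0.0, 0.019]
force: [-0.6, -0.3, -0.9]
width: 0.0293
```

Emit:
move_arm:
  deltas:
    - {"dp":[-1,10,0],"rotation":[0,0,0]}
    - {"dp":[0,10,0],"rotation":[0,0,0]}
    - {"dp":[0,4,0],"rotation":[0,0,0]}
    - {"dp":[0,2,0],"rotation":[0,0,0]}
    - {"dp":[0,1,0],"rotation":[0,0,0]}

```text
t: 6.57
eef_pos: [0.4516, -0.1753, 0.0764]
ee_rot: [-1.568, -0.007, 0.02]
force: [-0.5, -0.6, 0.5]
width: 0.0289
```

```bash
python3 - <<'E'
from h import *
d,s=go(.4485,-.1755,.0735); print(d,s["eef_pos"],s["ee_rot"],s["force"])
f=arm.grab_frame("side"); cv2.imwrite("pics/s5.png",cv2.resize(f["pixels"][220:380,180:400,::-1],None,fx=3,fy=3))
E
```

```text
[-3.2  2.9 -0.2] [ 0.45164847 -0.17528503  0.07637955] [-1.56773865 -0.00685652  0.01970826] [-0.52273327 -0.57519974  0.50478764]
```

View pics/s5.png

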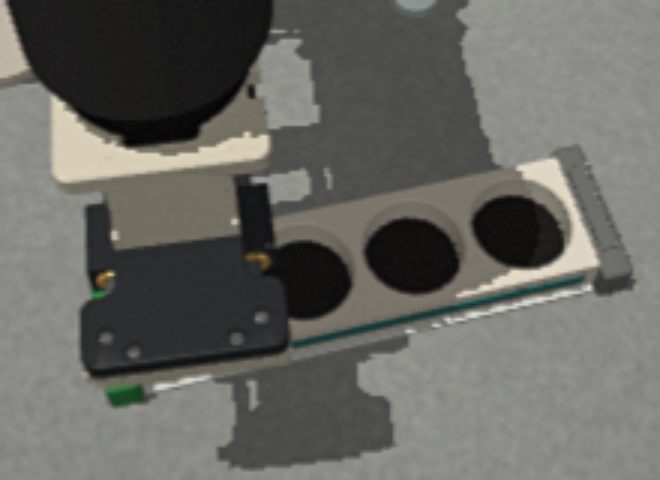

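The gripper body hides the bottle in this view, but the other wells stay clear. I'll set it down the last 3 mm while watching the force.

Emit:
move_arm:
  deltas:
    - {"dp":[-3,1,0],"rotation":[0,0,0.4]}
    - {"dp":[-1,2,0],"rotation":[0,0,0]}
    - {"dp":[0,1,0],"rotation":[0,0,0]}
    - {"dp":[0,1,0],"rotation":[0,0,0]}

```text
t: 6.95
eef_pos: [0.4489, -0.1756, 0.0731]
ee_rot: [-1.568, -0.003, 0.02]
force: [-2.1, 0.1, 13.1]
width: 0.0294
```

Contact: 13 N up at the predicted height of 73 mm. Releasing.

Emit:
move_arm:
  deltas:
    - {"dp":[0,-0.5,0],"rotation":[0,0,0]}
    - {"dp":[0,0,0],"rotation":[0,0,0]}
    - {"dp":[0,0,0],"rotation":[0,0,0]}
    - {"dp":[0,0,0],"rotation":[0,0,0]}
    - {"dp":[0,0,0],"rotation":[0,0,0]}
  jaw: 75

```text
t: 7.37
eef_pos: [0.4496, -0.1757, 0.0743]
ee_rot: [-1.569, -0.005, 0.021]
force: [0.8, 0.7, 0.9]
width: 0.0569
```

Emit:
move_arm:
  deltas:
    - {"dp":[0,-10,0],"rotation":[0,0,0]}
    - {"dp":[0,-25,0],"rotation":[0,0,0]}
    - {"dp":[0,-30,0],"rotation":[0,0,0]}
    - {"dp":[0,-30,0],"rotation":[0,0,0]}
    - {"dp":[0,-20,0],"rotation":[0,0,0]}

```text
t: 7.78
eef_pos: [0.4448, -0.1758, 0.1879]
ee_rot: [-1.568, 0.009, 0.019]
force: [0.5, -0.6, 0.6]
width: 0.0615
```

Emit:
move_arm:
  deltas:
    - {"dp":[12,0,20],"rotation":[0,1.1,0]}
    - {"dp":[17,0,36],"rotation":[0,0,0]}
    - {"dp":[17,0,36],"rotation":[0,0,0]}
    - {"dp":[17,0,36],"rotation":[0,0,0]}
    - {"dp":[17,0,36],"rotation":[0,0,0]}

```text
t: 8.2
eef_pos: [0.5274, -0.0111, 0.1961]
ee_rot: [-1.567, -0.003, -0.01]
force: [0.3, -1.1, -0.6]
width: 0.0621
```

Emit:
move_arm:
  deltas:
    - {"dp":[17,0,36],"rotation":[0,0,0]}
    - {"dp":[17,0,36],"rotation":[0,0,0]}
    - {"dp":[17,0,36],"rotation":[0,0,0]}
    - {"dp":[17,0,36],"rotation":[0,0,0]}
    - {"dp":[5,0,10],"rotation":[0,0,0]}

```text
t: 8.62
eef_pos: [0.6053, 0.1543, 0.1968]
ee_rot: [-1.567, -0.005, -0.007]
force: [0.4, -1.1, 0.5]
width: 0.0623
```

Emit:
move_arm:
  deltas:
    - {"dp":[0,0,0],"rotation":[0,0,0]}

```text
t: 8.7
eef_pos: [0.6061, 0.157, 0.1958]
ee_rot: [-1.567, -0.004, -0.005]
force: [-0.1, -0.2, 0.7]
width: 0.0619
```

```bash
cat > chk.py <<'E'
import sys
from meas import *
x,y,z=map(float,sys.argv[1:4])
d,s=go(x,y,z); print("delta",d,s["eef_pos"].round(4),s["ee_rot"].round(3))
f=arm.grab_frame("side"); cv2.imwrite(f"pics/{sys.argv[4]}.png",f["pixels"][:,:,::-1])
def caps(f,T,nm,zs=(.097,.100)):
    uv,vv=np.meshgrid(range(560),range(420)); uvs=np.c_[uv.ravel(),vv.ravel()]
    W=((ray(f,uvs)*f["z_map"].ravel()[:,None])@T[:3,:3].T+T[:3,3]).reshape(420,560,3)
    hi=(abs(W[...,2]-.0985)<.006)&(W[...,0]>.42)&(W[...,0]<.68)&(abs(W[...,1])<.21)
    n,l,st,c=cv2.connectedComponentsWithStats(hi.astype(np.uint8))
    for i in range(1,n):
        if st[i,4]>80:
            ce,r=circ(toplane(f,cnt(l==i),zs[0] if c[i][0]<-1 else .098,T)); col=np.median(f["pixels"][l==i],0)
            print(nm,"px",c[i].round(),"xy",ce.round(4),"r",r.round(4),"z",np.median(W[l==i],0)[2].round(4),col)
caps(f,f["cam_to_world"],"side")
f=arm.grab_frame("top"); caps(f,f["cam_to_world"],"top")
f=arm.grab_frame("wrist"); caps(f,wT(s)@f["mount"],"wrist")
E
python3 chk.py .5885 .149 .070 s6
```

```text
delta [-18.1 125.7  -8.6] [0.6061 0.157  0.1958] [-1.567 -0.004 -0.005]
side px [245. 133.] xy [0.4758 0.1739] r 0.0153 z 0.0978 [18. 39. 73.]
side px [274. 133.] xy [0.5314 0.1653] r 0.0152 z 0.0978 [154.  32.  30.]
side px [304. 137.] xy [0.5873 0.1458] r 0.0154 z 0.0978 [17. 17. 17.]
side px [240. 298.] xy [ 0.4475 -0.1769] r 0.0152 z 0.1003 [189. 157.  61.]
top px [209. 178.] xy [0.5855 0.1471] r 0.0127 z 0.0964 [39. 40. 41.]
top px [199. 206.] xy [0.5315 0.1665] r 0.014 z 0.0964 [203.  26.  17.]
top px [195. 234.] xy [0.4766 0.175 ] r 0.0134 z 0.0969 [ 26.  59. 107.]
top px [379. 244.] xy [ 0.4494 -0.1763] r 0.0142 z 0.0995 [218. 198.  10.]
wrist px [304.  40.] xy [0.4789 0.1793] r 0.0145 z 0.097 [ 45.  79. 135.]
wrist px [293. 117.] xy [0.5341 0.1712] r 0.0144 z 0.097 [243.  78.  73.]
wrist px [269. 187.] xy [0.5893 0.1518] r 0.0143 z 0.0968 [51. 51. 52.]
```

View pics/s6.png

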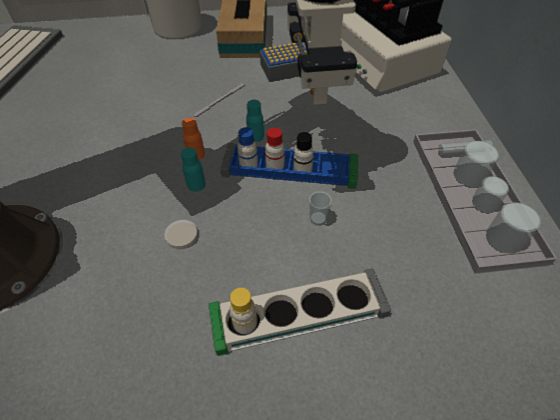

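The side view shows yellow upright in position 1 of the rack at (241,312), with its cap top at z≈0.100 as expected. The beaker at (319,208) has not moved. Next is black.

Emit:
move_arm:
  deltas:
    - {"dp":[-17,10,-7],"rotation":[0,0,0]}
    - {"dp":[-3,30,-2],"rotation":[0,0,0]}
    - {"dp":[0,30,0],"rotation":[0,0,0]}
    - {"dp":[0,10,0],"rotation":[0,0,0]}
    - {"dp":[0,0,0],"rotation":[0,0,0]}

```text
t: 9.27
eef_pos: [0.5832, 0.1382, 0.1177]
ee_rot: [-1.565, -0.008, -0.013]
force: [0.2, -0.7, -0.1]
width: 0.0618
```

```bash
python3 - <<'E'
from h import *
d,s=go(.5885,.149,.070); print(d,s["eef_pos"],s["ee_rot"])
f=arm.grab_frame("wrist"); cv2.imwrite("pics/w6.png",f["pixels"][:,:,::-1])
E
```

```text
[ 4.7 47.8 10.6] [0.583222   0.13817059 0.11766368] [-1.56470867 -0.00847394 -0.01335556]
```

View pics/w6.png

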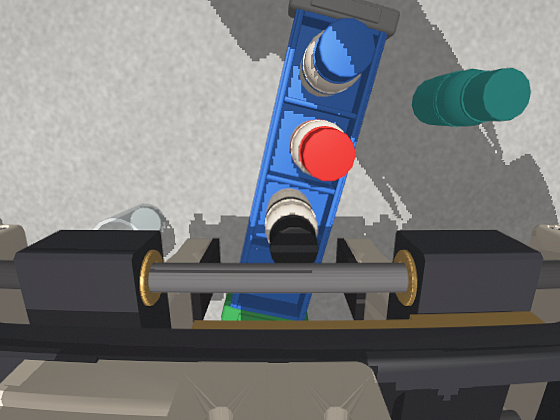

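The black cap at (293,240) lies about 10 mm to the +y side of the jaw centre (column 278), which agrees with the computed offset. I'll correct this before going lower.

Emit:
move_arm:
  deltas:
    - {"dp":[4,0,10],"rotation":[0,0,0]}
    - {"dp":[0,6,2],"rotation":[0,0,0.4]}
    - {"dp":[0,0,0],"rotation":[0,0,0]}

```text
t: 9.57
eef_pos: [0.5901, 0.1505, 0.1167]
ee_rot: [-1.563, -0.006, -0.015]
force: [0.5, -0.7, 0.2]
width: 0.0621
```

Emit:
move_arm:
  deltas:
    - {"dp":[-1,15,-1],"rotation":[-0.4,0,0]}
    - {"dp":[0,16,0],"rotation":[0,0,0]}
    - {"dp":[0,11,0],"rotation":[0,0,0]}
    - {"dp":[0,3,0],"rotation":[0,0,0]}
    - {"dp":[0,0,0],"rotation":[0,0,0]}

```text
t: 9.98
eef_pos: [0.5936, 0.1521, 0.0749]
ee_rot: [-1.566, -0.014, -0.013]
force: [-0.4, -0.6, 0.7]
width: 0.0617
```

Emit:
move_arm:
  deltas:
    - {"dp":[-5,4,-2],"rotation":[0,0,0.7]}
    - {"dp":[0,2,0],"rotation":[0,0,0]}
    - {"dp":[0,0,0],"rotation":[0,0,0]}

```text
t: 10.23
eef_pos: [0.5889, 0.1505, 0.0697]
ee_rot: [-1.565, -0.001, -0.012]
force: [-0.5, 0.1, 0.2]
width: 0.0621
```

```bash
python3 - <<'E'
from h import *
d,s=go(.5885,.149,.070); print(d,s["eef_pos"],s["ee_rot"])
f=arm.grab_frame("wrist"); cv2.imwrite("pics/w7.png",f["pixels"][:,:,::-1])
E
```

```text
[-0.4 -0.3 -1.5] [0.5888829  0.15048872 0.06972165] [-1.56535066e+00 -1.44746510e-03 -1.24994245e-02]
```

View pics/w7.png

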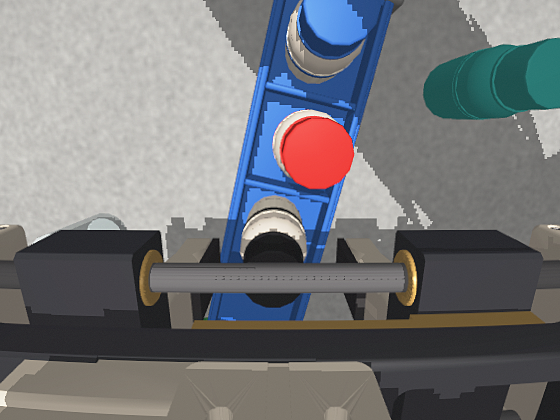

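The black cap, around (275,270), is now centred between the fingers. Closing.

Emit:
move_arm:
  deltas:
    - {"dp":[0,0,0],"rotation":[0,0,0]}
    - {"dp":[0,0,0],"rotation":[0,0,0]}
    - {"dp":[0,0,0],"rotation":[0,0,0]}
    - {"dp":[0,0,0],"rotation":[0,0,0]}
    - {"dp":[0,0,0],"rotation":[0,0,0]}
  jaw: 255

```text
t: 10.7
eef_pos: [0.5897, 0.1508, 0.0715]
ee_rot: [-1.564, -0.004, -0.012]
force: [0.6, -0.6, 0.4]
width: 0.0339
```

Emit:
move_arm:
  deltas:
    - {"dp":[0,0,0],"rotation":[0,0,0]}
    - {"dp":[0,0,0],"rotation":[0,0,0]}
    - {"dp":[0,0,0],"rotation":[0,0,0]}

```text
t: 10.95
eef_pos: [0.5896, 0.1507, 0.0715]
ee_rot: [-1.564, -0.004, -0.013]
force: [0.5, -0.2, -1.2]
width: 0.0299
```

Emit:
move_arm:
  deltas:
    - {"dp":[0,-5,0],"rotation":[0,0,0]}
    - {"dp":[0,-15,0],"rotation":[0,0,0]}
    - {"dp":[0,-25,0],"rotation":[0,0,0]}
    - {"dp":[0,-30,0],"rotation":[0,0,0]}
    - {"dp":[0,-36,0],"rotation":[0,0,0]}

```text
t: 11.37
eef_pos: [0.5839, 0.1476, 0.1775]
ee_rot: [-1.572, 0.013, -0.014]
force: [-0.1, -0.0, 0.1]
width: 0.0295
```

Emit:
move_arm:
  deltas:
    - {"dp":[-4,-8,-16],"rotation":[0,0,0]}
    - {"dp":[-8,-3,-34],"rotation":[0,0,0]}
    - {"dp":[-8,0,-34],"rotation":[0,0,0]}
    - {"dp":[-8,0,-34],"rotation":[0,0,0]}
    - {"dp":[-8,0,-34],"rotation":[0,0,0]}

```text
t: 11.78
eef_pos: [0.5516, -0.0019, 0.2007]
ee_rot: [-1.566, -0.005, -0.004]
force: [0.2, -0.5, -0.0]
width: 0.0291
```

Emit:
move_arm:
  deltas:
    - {"dp":[-8,0,-34],"rotation":[0,0,0]}
    - {"dp":[-8,0,-34],"rotation":[0,0,0]}
    - {"dp":[-8,0,-34],"rotation":[0,0,0]}
    - {"dp":[-8,0,-34],"rotation":[0,0,0]}
    - {"dp":[-4,0,-12],"rotation":[0,0,0]}

```text
t: 12.2
eef_pos: [0.5107, -0.1591, 0.2026]
ee_rot: [-1.565, -0.01, -0.004]
force: [0.8, -0.4, -0.5]
width: 0.0295
```

Emit:
move_arm:
  deltas:
    - {"dp":[0,0,0],"rotation":[0,0,0]}

```text
t: 12.28
eef_pos: [0.5094, -0.1616, 0.2029]
ee_rot: [-1.566, -0.01, -0.007]
force: [0.9, -0.3, -0.8]
width: 0.0295
```

```bash
cat > well.py <<'E'
import sys
from meas import *
d,s=go(*map(float,sys.argv[1:4])); print("delta",d,s["eef_pos"].round(4),s["ee_rot"].round(3))
f=arm.grab_frame("wrist"); cv2.imwrite(f"pics/{sys.argv[4]}.png",f["pixels"][:,:,::-1]); T=wT(s)@f["mount"]
uv,vv=np.meshgrid(range(560),range(420)); uvs=np.c_[uv.ravel(),vv.ravel()]
W=((ray(f,uvs)*f["z_map"].ravel()[:,None])@T[:3,:3].T+T[:3,3]).reshape(420,560,3)
np.save("W.npy",W)
H=hsv(f).astype(int);h,S=H[...,0],H[...,1]
b=(h>45)&(h<80)&(S>100)&(abs(W[...,2]-.029)<.004)&(W[...,1]<0)
if b.sum()>50:
    P=toplane(f,cnt(b),.029,T); print("green",cv2.minAreaRect((P[:,:2]*1000).astype(np.float32)))
E
python3 well.py .507 -.170 .0745 w8
```

```text
delta [ -3.6 128.4  -9. ] [ 0.5094 -0.1616  0.2029] [-1.566 -0.01  -0.007]
green ((406.2903747558594, -180.54025268554688), (16.40207290649414, 77.69872283935547), 6.7009453773498535)
```

View pics/w8.png

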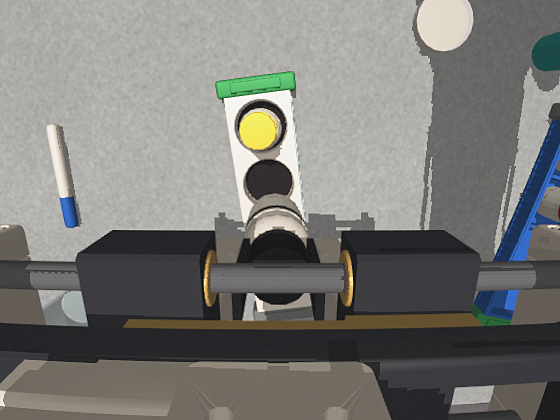

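The wrist view shows yellow in well 1 at (258,130), well 2 free at (269,182) and the black bottle held upright. The green cap measured from here puts well 2 at (0.507,-0.169). Lowering.

Emit:
move_arm:
  deltas:
    - {"dp":[-2,12,-8],"rotation":[0,0,0.5]}
    - {"dp":[-1,30,-1],"rotation":[0,0,0]}
    - {"dp":[0,30,0],"rotation":[0,0,0]}
    - {"dp":[0,18,0],"rotation":[0,0,0]}
    - {"dp":[0,4,0],"rotation":[0,0,0]}

```text
t: 12.75
eef_pos: [0.5099, -0.1681, 0.1073]
ee_rot: [-1.565, -0.008, -0.004]
force: [-1.6, 0.5, -2.1]
width: 0.0294
```

Emit:
move_arm:
  deltas:
    - {"dp":[-3,10,-2],"rotation":[-0.3,0,0.5]}
    - {"dp":[-1,12,0],"rotation":[0,0,0]}
    - {"dp":[-1,5,0],"rotation":[0,0,0]}
    - {"dp":[0,1,0],"rotation":[0,0,0]}
    - {"dp":[0,0,0],"rotation":[0,0,0]}

```text
t: 13.17
eef_pos: [0.5053, -0.1683, 0.0768]
ee_rot: [-1.572, 0.005, 0.001]
force: [-1.2, 0.7, -0.1]
width: 0.0293
```

Emit:
move_arm:
  deltas:
    - {"dp":[1,1,-1],"rotation":[0,0,-0.3]}
    - {"dp":[0,1,0],"rotation":[0,0,0]}
    - {"dp":[0,1,0],"rotation":[0,0,0]}
    - {"dp":[0,1,0],"rotation":[0,0,0]}

```text
t: 13.5
eef_pos: [0.5086, -0.1693, 0.0753]
ee_rot: [-1.573, -0.005, 0.002]
force: [0.7, -0.7, -0.6]
width: 0.0295
```

Emit:
move_arm:
  deltas:
    - {"dp":[0,2,0],"rotation":[0,0,0.2]}
    - {"dp":[0,1.5,0],"rotation":[0,0,0]}
    - {"dp":[0,0,0],"rotation":[0,0,0]}

```text
t: 13.75
eef_pos: [0.5109, -0.1703, 0.0747]
ee_rot: [-1.574, -0.007, 0.003]
force: [-0.0, 0.4, -0.7]
width: 0.0296
```

Emit:
move_arm:
  deltas:
    - {"dp":[-4,3,1],"rotation":[0.3,0,0.4]}
    - {"dp":[0,2,0],"rotation":[0,0,0]}

```text
t: 13.92
eef_pos: [0.5114, -0.1707, 0.0738]
ee_rot: [-1.572, -0.008, 0.006]
force: [-3.6, -0.6, 15.2]
width: 0.0296
```

Emit:
move_arm:
  deltas:
    - {"dp":[0,-0.5,0],"rotation":[0,0,0]}
    - {"dp":[0,0,0],"rotation":[0,0,0]}
    - {"dp":[0,0,0],"rotation":[0,0,0]}
    - {"dp":[0,0,0],"rotation":[0,0,0]}
    - {"dp":[0,0,0],"rotation":[0,0,0]}
  jaw: 75

```text
t: 14.33
eef_pos: [0.5116, -0.1708, 0.0747]
ee_rot: [-1.571, -0.009, 0.006]
force: [-0.2, 0.1, -0.4]
width: 0.0571
```

Emit:
move_arm:
  deltas:
    - {"dp":[0,-10,0],"rotation":[0,0,0]}
    - {"dp":[0,-25,0],"rotation":[0,0,0]}
    - {"dp":[0,-30,0],"rotation":[0,0,0]}
    - {"dp":[0,-30,0],"rotation":[0,0,0]}
    - {"dp":[0,-20,0],"rotation":[0,0,0]}

```text
t: 14.75
eef_pos: [0.506, -0.1704, 0.1897]
ee_rot: [-1.571, 0.006, 0.005]
force: [0.6, 0.7, -0.1]
width: 0.0621
```

Emit:
move_arm:
  deltas:
    - {"dp":[1,0,20],"rotation":[0,0.3,0]}
    - {"dp":[3,0,36],"rotation":[0,0,0]}
    - {"dp":[3,0,36],"rotation":[0,0,0]}
    - {"dp":[3,0,36],"rotation":[0,0,0]}
    - {"dp":[3,0,36],"rotation":[0,0,0]}

```text
t: 15.17
eef_pos: [0.5216, -0.0065, 0.2005]
ee_rot: [-1.571, -0.007, -0.009]
force: [1.6, -0.3, 0.0]
width: 0.0618
```

Emit:
move_arm:
  deltas:
    - {"dp":[3,0,36],"rotation":[0,0,0]}
    - {"dp":[3,0,36],"rotation":[0,0,0]}
    - {"dp":[3,0,36],"rotation":[0,0,0]}
    - {"dp":[2,0,36],"rotation":[0,0,0]}
    - {"dp":[0,0,14],"rotation":[0,0,0]}

```text
t: 15.58
eef_pos: [0.5331, 0.1622, 0.2052]
ee_rot: [-1.569, -0.01, -0.007]
force: [0.9, -0.0, 0.3]
width: 0.0618
```

Emit:
move_arm:
  deltas:
    - {"dp":[0,0,0],"rotation":[0,0,0]}

```text
t: 15.67
eef_pos: [0.533, 0.1651, 0.2057]
ee_rot: [-1.569, -0.011, -0.004]
force: [0.3, 0.2, -0.5]
width: 0.0617
```

```bash
python3 chk.py .533 .168 .070 s9
```

```text
delta [ -1.5 135.7   2.6] [0.533  0.1651 0.2057] [-1.569 -0.011 -0.004]
side px [245. 133.] xy [0.4757 0.1735] r 0.0156 z 0.098 [ 30.  66. 127.]
side px [274. 133.] xy [0.5314 0.1653] r 0.0152 z 0.0976 [153.  32.  29.]
side px [283. 290.] xy [ 0.5096 -0.1717] r 0.0151 z 0.1003 [18. 18. 18.]
side px [240. 298.] xy [ 0.4474 -0.1769] r 0.0152 z 0.1002 [188. 155.  60.]
top px [375. 213.] xy [ 0.5099 -0.1709] r 0.0144 z 0.0995 [46. 46. 47.]
top px [195. 234.] xy [0.4766 0.1749] r 0.0134 z 0.0967 [ 35.  95. 176.]
top px [379. 244.] xy [ 0.4494 -0.1763] r 0.0142 z 0.1 [216. 196.  10.]
wrist px [292. 137.] xy [0.4771 0.1794] r 0.0143 z 0.0972 [ 73. 131. 223.]
wrist px [283. 201.] xy [0.5316 0.1714] r 0.0143 z 0.0969 [237.  62.  57.]
```

View pics/s9.png

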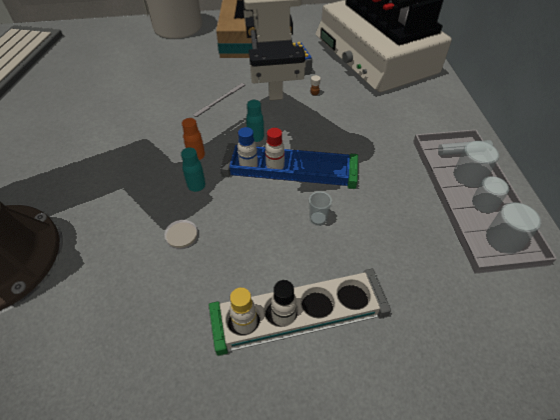

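The side view shows black in rack position 2 at (283,303) and yellow in position 1. Red at (275,145) and blue at (246,147) are still in the carrier, and the beaker is untouched. Next is red.

Emit:
move_arm:
  deltas:
    - {"dp":[-2,15,3],"rotation":[0,0,0.6]}
    - {"dp":[-1,32,1],"rotation":[0,0,0]}
    - {"dp":[0,32,0],"rotation":[0,0,0]}
    - {"dp":[0,12,0],"rotation":[0,0,0]}
    - {"dp":[0,0,0],"rotation":[0,0,0]}

```text
t: 16.23
eef_pos: [0.5306, 0.1604, 0.1132]
ee_rot: [-1.566, -0.002, -0.013]
force: [-0.2, -0.6, -0.0]
width: 0.0619
```

Emit:
move_arm:
  deltas:
    - {"dp":[0,0,8],"rotation":[-0.3,0.7,0]}
    - {"dp":[0,0,1],"rotation":[0,0,0]}
    - {"dp":[0,0,0],"rotation":[0,0,0]}

```text
t: 16.48
eef_pos: [0.5301, 0.1655, 0.1129]
ee_rot: [-1.574, 0.001, -0.03]
force: [0.0, 0.6, 1.0]
width: 0.062
```

```bash
python3 - <<'E'
from h import *
d,s=go(.532,.1685,.070); print(d,s["eef_pos"],s["ee_rot"])
f=arm.grab_frame("wrist"); cv2.imwrite("pics/w10.png",f["pixels"][:,:,::-1])
E
```

```text
[ 1.9 42.9  3.2] [0.53007966 0.16545764 0.11289335] [-1.57407164e+00  5.34550087e-04 -2.98441749e-02]
```

View pics/w10.png

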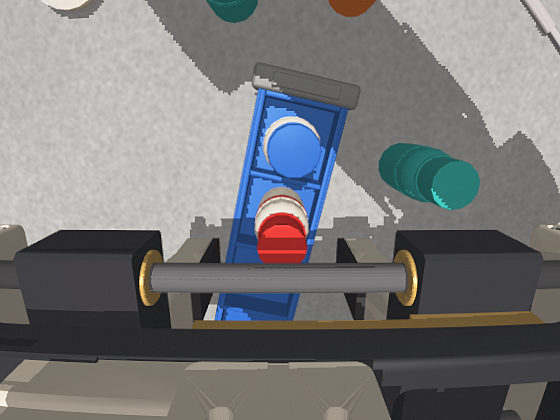

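The red cap at (282,242) is nearly centred between the fingers. Descending.

Emit:
move_arm:
  deltas:
    - {"dp":[1,14,3],"rotation":[0.2,-1.2,0]}
    - {"dp":[-1,16,0],"rotation":[0,0,0]}
    - {"dp":[-1,12,0],"rotation":[0,0,0]}
    - {"dp":[-1,4,0],"rotation":[0,0,0.4]}
    - {"dp":[0,1,0],"rotation":[0,0,0]}

```text
t: 16.95
eef_pos: [0.5314, 0.168, 0.07]
ee_rot: [-1.564, -0.0, -0.008]
force: [0.3, 0.6, 0.1]
width: 0.0617
```

Emit:
move_arm:
  deltas:
    - {"dp":[0,0,0],"rotation":[0,0,0]}
    - {"dp":[0,0,0],"rotation":[0,0,0]}
    - {"dp":[0,0,0],"rotation":[0,0,0]}
    - {"dp":[0,0,0],"rotation":[0,0,0]}
    - {"dp":[0,0,0],"rotation":[0,0,0]}
  jaw: 255

```text
t: 17.37
eef_pos: [0.5332, 0.1683, 0.0733]
ee_rot: [-1.562, -0.004, -0.008]
force: [-0.6, 0.4, -0.8]
width: 0.034
```

Emit:
move_arm:
  deltas:
    - {"dp":[0,0,0],"rotation":[0,0,0]}
    - {"dp":[0,0,0],"rotation":[0,0,0]}
    - {"dp":[0,0,0],"rotation":[0,0,0]}

```text
t: 17.62
eef_pos: [0.5333, 0.1686, 0.0739]
ee_rot: [-1.561, -0.004, -0.008]
force: [-0.5, -0.2, 0.2]
width: 0.029
```

Emit:
move_arm:
  deltas:
    - {"dp":[0,-5,0],"rotation":[0,0,0]}
    - {"dp":[0,-15,0],"rotation":[0,0,0]}
    - {"dp":[0,-25,0],"rotation":[0,0,0]}
    - {"dp":[0,-30,0],"rotation":[0,0,0]}
    - {"dp":[0,-36,0],"rotation":[0,0,0]}

```text
t: 18.03
eef_pos: [0.5278, 0.1647, 0.1808]
ee_rot: [-1.571, 0.011, -0.009]
force: [0.7, 0.5, -2.1]
width: 0.0295
```

Emit:
move_arm:
  deltas:
    - {"dp":[2,-8,-16],"rotation":[0,0,0]}
    - {"dp":[4,-3,-35],"rotation":[0,0,0]}
    - {"dp":[4,0,-35],"rotation":[0,0,0]}
    - {"dp":[4,0,-35],"rotation":[0,0,0]}
    - {"dp":[4,0,-35],"rotation":[0,0,0]}

```text
t: 18.45
eef_pos: [0.55, 0.0113, 0.2043]
ee_rot: [-1.563, -0.006, 0.002]
force: [1.6, -0.3, -0.0]
width: 0.0296
```

Emit:
move_arm:
  deltas:
    - {"dp":[4,0,-35],"rotation":[0,0,0]}
    - {"dp":[4,0,-35],"rotation":[0,0,0]}
    - {"dp":[4,0,-35],"rotation":[0,0,0]}
    - {"dp":[4,0,-35],"rotation":[0,0,0]}
    - {"dp":[2,0,-20],"rotation":[0,0,0]}

```text
t: 18.87
eef_pos: [0.5677, -0.1581, 0.206]
ee_rot: [-1.563, -0.009, 0.003]
force: [1.0, 0.6, -1.5]
width: 0.0293
```

Emit:
move_arm:
  deltas:
    - {"dp":[0,0,0],"rotation":[0,0,0]}

```text
t: 18.95
eef_pos: [0.5675, -0.1616, 0.206]
ee_rot: [-1.563, -0.008, 0.0]
force: [-0.1, -0.0, -1.4]
width: 0.0292
```

```bash
python3 well.py .567 -.1635 .0769 w11
```

```text
delta [ -1.5 129.   -2.9] [ 0.5675 -0.1616  0.206 ] [-1.563 -0.008  0.   ]
green ((406.91424560546875, -180.48040771484375), (16.0918025970459, 77.98575592041016), 6.601618766784668)
```

View pics/w11.png

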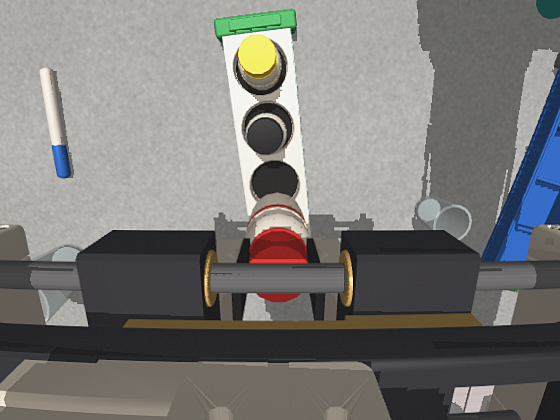

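The wrist view shows yellow at (257,55), black at (265,130), well 3 free at (275,182) and red held above it. The green cap measurement agrees. Lowering.

Emit:
move_arm:
  deltas:
    - {"dp":[-1,15,-3],"rotation":[-0.3,0,0.4]}
    - {"dp":[0,30,0],"rotation":[0,0,0]}
    - {"dp":[0,30,0],"rotation":[0,0,0]}
    - {"dp":[0,18,0],"rotation":[0,0,0]}
    - {"dp":[0,4,0],"rotation":[0,0,0]}

```text
t: 19.42
eef_pos: [0.5686, -0.1614, 0.11]
ee_rot: [-1.568, -0.009, -0.0]
force: [-1.0, -0.5, -0.9]
width: 0.029
```

Emit:
move_arm:
  deltas:
    - {"dp":[-3,10,-2],"rotation":[0,0,0.5]}
    - {"dp":[-1,12,0],"rotation":[0,0,0]}
    - {"dp":[-1,7,0],"rotation":[0,0,0]}
    - {"dp":[0,1,0],"rotation":[0,0,0]}
    - {"dp":[0,0,0],"rotation":[0,0,0]}

```text
t: 19.83
eef_pos: [0.5641, -0.1609, 0.0801]
ee_rot: [-1.568, 0.001, 0.003]
force: [0.5, -0.5, -0.6]
width: 0.0292
```

Emit:
move_arm:
  deltas:
    - {"dp":[1,2,-2],"rotation":[0,0,0]}
    - {"dp":[0,2,0],"rotation":[0,0,0]}
    - {"dp":[0,2,0],"rotation":[0,0,0]}

```text
t: 20.08
eef_pos: [0.5671, -0.1629, 0.0765]
ee_rot: [-1.569, -0.003, 0.004]
force: [-1.4, -0.2, 6.1]
width: 0.0292
```

Contact, 6 N at the expected height. Releasing.

Emit:
move_arm:
  deltas:
    - {"dp":[0,0.5,0],"rotation":[0,0,0]}
    - {"dp":[0,0,0],"rotation":[0,0,0]}
    - {"dp":[0,0,0],"rotation":[0,0,0]}
    - {"dp":[0,0,0],"rotation":[0,0,0]}
    - {"dp":[0,0,0],"rotation":[0,0,0]}
  jaw: 75

```text
t: 20.5
eef_pos: [0.5681, -0.1633, 0.0773]
ee_rot: [-1.569, -0.006, 0.004]
force: [-0.5, 0.1, 0.9]
width: 0.0572
```

Emit:
move_arm:
  deltas:
    - {"dp":[0,-10,0],"rotation":[0,0,0]}
    - {"dp":[0,-25,0],"rotation":[0,0,0]}
    - {"dp":[0,-30,0],"rotation":[0,0,0]}
    - {"dp":[0,-30,0],"rotation":[0,0,0]}
    - {"dp":[0,-20,0],"rotation":[0,0,0]}

```text
t: 20.92
eef_pos: [0.5636, -0.1635, 0.1933]
ee_rot: [-1.569, 0.006, 0.003]
force: [1.2, -0.0, 0.6]
width: 0.062
```

Emit:
move_arm:
  deltas:
    - {"dp":[-5,0,20],"rotation":[0,0.2,0]}
    - {"dp":[-9,0,36],"rotation":[0,0,0]}
    - {"dp":[-9,0,36],"rotation":[0,0,0]}
    - {"dp":[-9,0,36],"rotation":[0,0,0]}
    - {"dp":[-9,0,36],"rotation":[0,0,0]}

```text
t: 21.33
eef_pos: [0.5261, -0.0003, 0.2048]
ee_rot: [-1.57, -0.009, -0.009]
force: [0.5, 1.2, -0.2]
width: 0.0618
```

Emit:
move_arm:
  deltas:
    - {"dp":[-9,0,36],"rotation":[0,0,0]}
    - {"dp":[-9,0,36],"rotation":[0,0,0]}
    - {"dp":[-9,0,36],"rotation":[0,0,0]}
    - {"dp":[-9,0,36],"rotation":[0,0,0]}
    - {"dp":[-4,0,16],"rotation":[0,0,0]}

```text
t: 21.75
eef_pos: [0.4839, 0.1694, 0.2105]
ee_rot: [-1.566, -0.015, -0.008]
force: [0.3, -1.1, 0.2]
width: 0.062
```

Emit:
move_arm:
  deltas:
    - {"dp":[0,0,0],"rotation":[0,0,0]}

```text
t: 21.83
eef_pos: [0.4833, 0.1724, 0.2116]
ee_rot: [-1.565, -0.016, -0.004]
force: [-0.6, -0.1, -0.2]
width: 0.0618
```

```bash
python3 chk.py .4765 .1765 .069 s12
```

```text
delta [ -9.1 142.5   3.2] [0.4833 0.1724 0.2116] [-1.565 -0.016 -0.004]
side px [245. 133.] xy [0.4759 0.1737] r 0.0155 z 0.0979 [ 30.5  66.  127. ]
side px [320. 281.] xy [ 0.5651 -0.1634] r 0.0152 z 0.1002 [152.  33.  30.]
side px [283. 290.] xy [ 0.5096 -0.1716] r 0.0151 z 0.1004 [18. 18. 18.]
side px [240. 298.] xy [ 0.4475 -0.1769] r 0.0152 z 0.1002 [188. 155.  60.]
top px [369. 184.] xy [ 0.5656 -0.1628] r 0.0143 z 0.0994 [199.   28.5  18. ]
top px [375. 213.] xy [ 0.5099 -0.1709] r 0.0144 z 0.0995 [45. 45. 46.]
top px [379. 244.] xy [ 0.4494 -0.1762] r 0.0143 z 0.0995 [214. 193.  10.]
wrist px [283. 191.] xy [0.4752 0.1794] r 0.0143 z 0.097 [ 62. 121. 217.]
```

View pics/s12.png

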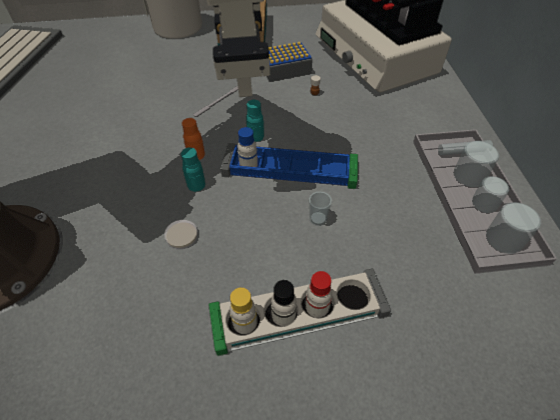

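The side view shows yellow, black and red standing in rack positions 1 to 3 at (241,312), (283,303) and (319,295). Blue is still in the carrier at (246,147), and the turquoise look-alike behind it at (255,120) stays put. Next is blue.

Emit:
move_arm:
  deltas:
    - {"dp":[-8,10,5],"rotation":[-0.3,0,0.8]}
    - {"dp":[-2,32,2],"rotation":[0,0,0]}
    - {"dp":[0,34,1],"rotation":[0,0,0]}
    - {"dp":[0,18,1],"rotation":[0,0,0]}
    - {"dp":[0,0,0],"rotation":[0,0,0]}

```text
t: 22.4
eef_pos: [0.4746, 0.1748, 0.1147]
ee_rot: [-1.569, -0.002, -0.015]
force: [0.3, -1.5, 0.7]
width: 0.0621
```

```bash
python3 - <<'E'
from h import *
d,s=go(.4765,.1765,.069); print(d,s["eef_pos"],s["ee_rot"])
f=arm.grab_frame("wrist"); cv2.imwrite("pics/w13.png",f["pixels"][:,:,::-1])
E
```

```text
[ 1.8 45.8  1.6] [0.47457505 0.17480814 0.1147497 ] [-1.56903722 -0.00218003 -0.01488861]
```

View pics/w13.png

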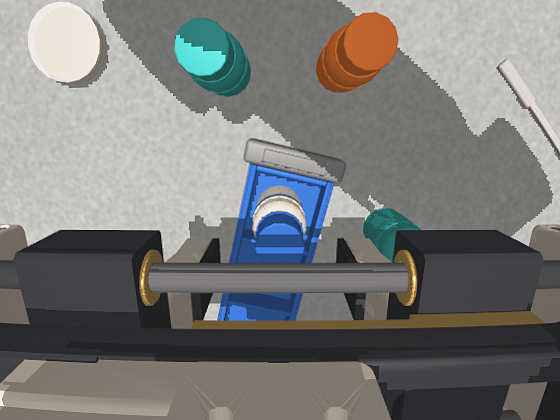

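The blue cap at (280,228) is centred. The turquoise bottle at (390,232) lies just outside the right finger, so I'll narrow the opening a little for more clearance.

Emit:
move_arm:
  deltas:
    - {"dp":[1,14,2],"rotation":[0,0,0]}
    - {"dp":[-1,16,0],"rotation":[0,0,0]}
    - {"dp":[-1,13,0],"rotation":[0,0,0]}
    - {"dp":[-1,5,0],"rotation":[0,0,0.4]}
    - {"dp":[0,1,0],"rotation":[0,0,0]}
  jaw: 95

```text
t: 22.87
eef_pos: [0.4767, 0.176, 0.071]
ee_rot: [-1.567, 0.0, -0.019]
force: [0.4, 0.5, 0.8]
width: 0.0552
```

```bash
python3 - <<'E'
from h import *
d,s=go(.4765,.1765,.069); print(d,s["eef_pos"],s["ee_rot"],s["force"])
f=arm.grab_frame("side"); cv2.imwrite("pics/s14.png",cv2.resize(f["pixels"][60:220,160:380,::-1],None,fx=3,fy=3))
E
```

```text
[-0.2  2.   0.4] [0.47670416 0.17604446 0.07095692] [-1.56666471e+00  3.81025613e-04 -1.86113140e-02] [0.42320557 0.52143092 0.82799032]
```

View pics/s14.png

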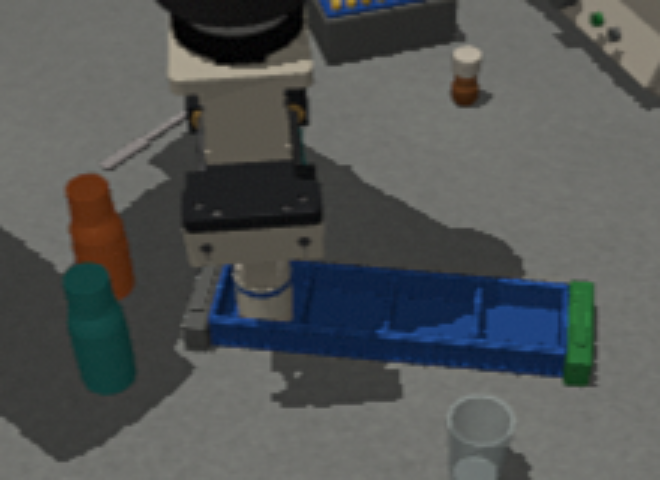

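The fingers are around the blue cap; the blue stripe is visible at (262,290) in the crop. I'll go down another 2 mm and close.

Emit:
move_arm:
  deltas:
    - {"dp":[0,3,0],"rotation":[0,0,0]}
    - {"dp":[0,1,0],"rotation":[0,0,0]}
    - {"dp":[0,0,0],"rotation":[0,0,0]}
    - {"dp":[0,0,0],"rotation":[0,0,0]}
    - {"dp":[0,0,0],"rotation":[0,0,0]}
  jaw: 255

```text
t: 23.33
eef_pos: [0.479, 0.177, 0.0706]
ee_rot: [-1.563, -0.004, -0.019]
force: [-0.2, -0.9, -0.8]
width: 0.0294
```

Emit:
move_arm:
  deltas:
    - {"dp":[0,0,0],"rotation":[0,0,0]}
    - {"dp":[0,0,0],"rotation":[0,0,0]}
    - {"dp":[0,0,0],"rotation":[0,0,0]}

```text
t: 23.58
eef_pos: [0.479, 0.1772, 0.0711]
ee_rot: [-1.563, -0.005, -0.019]
force: [-1.2, 0.9, -1.0]
width: 0.0299
```

Emit:
move_arm:
  deltas:
    - {"dp":[0,-5,0],"rotation":[0,0,0]}
    - {"dp":[0,-15,0],"rotation":[0,0,0]}
    - {"dp":[0,-25,0],"rotation":[0,0,0]}
    - {"dp":[0,-30,0],"rotation":[0,0,0]}
    - {"dp":[0,-36,0],"rotation":[0,0,0]}

```text
t: 24.0
eef_pos: [0.4737, 0.1731, 0.1789]
ee_rot: [-1.573, 0.009, -0.02]
force: [0.4, 0.8, -0.5]
width: 0.0298
```

Emit:
move_arm:
  deltas:
    - {"dp":[8,-10,-16],"rotation":[0,-0.6,0]}
    - {"dp":[16,-4,-35],"rotation":[0,0,0]}
    - {"dp":[16,-2,-35],"rotation":[0,0,0]}
    - {"dp":[16,0,-35],"rotation":[0,0,0]}
    - {"dp":[16,0,-35],"rotation":[0,0,0]}

```text
t: 24.42
eef_pos: [0.5498, 0.0191, 0.2086]
ee_rot: [-1.563, -0.008, 0.004]
force: [1.0, 0.2, -0.6]
width: 0.0294
```

Emit:
move_arm:
  deltas:
    - {"dp":[16,0,-35],"rotation":[0,0,0]}
    - {"dp":[16,0,-35],"rotation":[0,0,0]}
    - {"dp":[16,0,-35],"rotation":[0,0,0]}
    - {"dp":[16,0,-35],"rotation":[0,0,0]}
    - {"dp":[8,0,-18],"rotation":[0,0,0]}

```text
t: 24.83
eef_pos: [0.6252, -0.1495, 0.2107]
ee_rot: [-1.563, -0.011, 0.004]
force: [0.7, 0.8, -0.2]
width: 0.0293
```

Emit:
move_arm:
  deltas:
    - {"dp":[0,0,0],"rotation":[0,0,0]}

```text
t: 24.92
eef_pos: [0.626, -0.1533, 0.2102]
ee_rot: [-1.564, -0.01, 0.0]
force: [0.4, -0.3, -0.7]
width: 0.0296
```

```bash
python3 well.py .628 -.1565 .0741 w15
```

```text
delta [  0.6 136.1  -4.1] [ 0.626  -0.1533  0.2102] [-1.564 -0.01   0.   ]
```

View pics/w15.png

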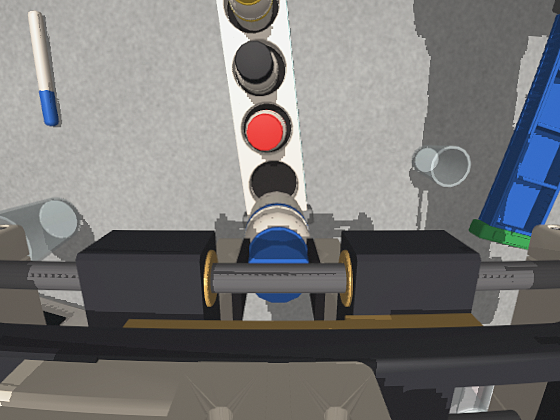

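The wrist view shows red at (265,130) in well 3, well 4 free at (273,183), and blue held upright above it. Lowering.

Emit:
move_arm:
  deltas:
    - {"dp":[1,15,-3],"rotation":[-0.3,0,0.5]}
    - {"dp":[0,30,-1],"rotation":[0,0,0]}
    - {"dp":[0,30,0],"rotation":[0,0,0]}
    - {"dp":[0,22,0],"rotation":[0,0,0]}
    - {"dp":[0,6,0],"rotation":[0,0,0]}

```text
t: 25.38
eef_pos: [0.6269, -0.1534, 0.1057]
ee_rot: [-1.569, -0.006, 0.002]
force: [-0.2, -0.2, -0.4]
width: 0.0294
```

Emit:
move_arm:
  deltas:
    - {"dp":[0,9,-3],"rotation":[0,0,0.3]}
    - {"dp":[-1,11,0],"rotation":[0,0,0]}
    - {"dp":[-1,7,0],"rotation":[0,0,0]}
    - {"dp":[0,1,0],"rotation":[0,0,0]}
    - {"dp":[0,0,0],"rotation":[0,0,0]}

```text
t: 25.8
eef_pos: [0.6244, -0.1537, 0.0756]
ee_rot: [-1.569, 0.002, 0.006]
force: [0.5, -0.0, -1.1]
width: 0.0293
```

Emit:
move_arm:
  deltas:
    - {"dp":[1,2,-2],"rotation":[0,0,0]}
    - {"dp":[0,2,0],"rotation":[0,0,0]}
    - {"dp":[0,1,0],"rotation":[0,0,0]}

```text
t: 26.05
eef_pos: [0.6274, -0.1561, 0.0735]
ee_rot: [-1.57, -0.003, 0.007]
force: [-2.2, 1.0, 6.7]
width: 0.0294
```

Contact, 7 N at the expected height. Releasing.

Emit:
move_arm:
  deltas:
    - {"dp":[0,0.5,0],"rotation":[0,0,0]}
    - {"dp":[0,0,0],"rotation":[0,0,0]}
    - {"dp":[0,0,0],"rotation":[0,0,0]}
    - {"dp":[0,0,0],"rotation":[0,0,0]}
    - {"dp":[0,0,0],"rotation":[0,0,0]}
  jaw: 75

```text
t: 26.47
eef_pos: [0.6285, -0.1564, 0.0745]
ee_rot: [-1.57, -0.006, 0.006]
force: [0.2, -0.1, 0.8]
width: 0.0569
```

Emit:
move_arm:
  deltas:
    - {"dp":[0,-10,0],"rotation":[0,0,0]}
    - {"dp":[0,-25,0],"rotation":[0,0,0]}
    - {"dp":[0,-30,0],"rotation":[0,0,0]}
    - {"dp":[0,-30,0],"rotation":[0,0,0]}
    - {"dp":[0,-20,0],"rotation":[0,0,0]}

```text
t: 26.88
eef_pos: [0.624, -0.1564, 0.1895]
ee_rot: [-1.57, 0.006, 0.005]
force: [-0.1, -0.0, 0.3]
width: 0.0619
```

Emit:
move_arm:
  deltas:
    - {"dp":[0,-5,25],"rotation":[0,0,0]}
    - {"dp":[0,0,36],"rotation":[0,0,0]}
    - {"dp":[0,0,36],"rotation":[0,0,0]}
    - {"dp":[0,0,36],"rotation":[0,0,0]}
    - {"dp":[0,0,20],"rotation":[0,0,0]}

```text
t: 27.3
eef_pos: [0.6267, -0.0035, 0.2074]
ee_rot: [-1.57, -0.009, -0.002]
force: [0.9, -0.0, -0.1]
width: 0.0618
```

Emit:
move_arm:
  deltas:
    - {"dp":[0,0,0],"rotation":[0,0,0]}
    - {"dp":[0,0,0],"rotation":[0,0,0]}
    - {"dp":[0,0,0],"rotation":[0,0,0]}

```text
t: 27.55
eef_pos: [0.627, 0.0014, 0.2102]
ee_rot: [-1.569, -0.012, 0.004]
force: [-0.9, -0.2, 0.8]
width: 0.0618
```

```bash
python3 chk.py .6 0 .2 s16
```

```text
delta [-27.1   9.9  -1.4] [0.627  0.0014 0.2102] [-1.569 -0.012  0.004]
side px [358. 273.] xy [ 0.6227 -0.1569] r 0.0153 z 0.1002 [ 33.  70. 134.]
side px [320. 281.] xy [ 0.565  -0.1636] r 0.0153 z 0.1002 [161.  35.  33.]
side px [283. 290.] xy [ 0.5096 -0.1717] r 0.0151 z 0.1001 [20. 20. 20.]
side px [240. 298.] xy [ 0.4475 -0.1768] r 0.0151 z 0.1003 [198.  163.5  63.5]
top px [365. 154.] xy [ 0.6237 -0.1563] r 0.0144 z 0.0993 [ 39. 110. 206.]
top px [369. 184.] xy [ 0.5655 -0.1629] r 0.0143 z 0.0991 [230.  35.  23.]
top px [375. 213.] xy [ 0.5099 -0.1708] r 0.0145 z 0.0994 [56. 55. 56.]
top px [379. 244.] xy [ 0.4494 -0.1763] r 0.0143 z 0.0994 [239. 227.  10.]
wrist px [66. 63.] xy [ 0.5116 -0.168 ] r 0.0155 z 0.0998 [47. 46. 48.]
wrist px [ 84. 132.] xy [ 0.5666 -0.1601] r 0.0155 z 0.0998 [235.  59.  56.]
wrist px [101. 198.] xy [ 0.6241 -0.1534] r 0.0154 z 0.0997 [ 58. 116. 213.]
```

View pics/s16.png

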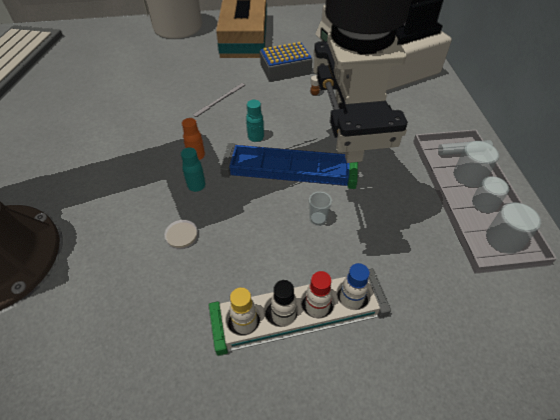

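The side view shows yellow, black, red and blue upright in rack positions 1 to 4, with cap tops at 0.100 m as they should be. The beaker at (319,208) is unmoved and the arm is clear. Handing in.

```bash
python3 -c "
from station import arm
print(arm.job_done())"
```

```text
the job is handed in; nothing more can be done
None
```

All four bottles are in the white rack in their carrier order from the green caps: yellow in 1, black in 2, red in 3 and blue in 4. I carried them one at a time in that order, gripping each by the cap and lowering it until I felt 6–15 N of floor contact before letting go. The job was handed in at about 28 s, and no verdict came back.

- **Last checks:** In the top and side views all four caps are about 0.099–0.100 m high, which puts the bottles on the 8 mm well floor. They look upright and sit within about 4 mm of the well centres, black being the furthest off. The beaker looks unmoved in the side view, the look-alikes are where they were, and the arm was clear of everything.
- **Disagreement:** The wrist camera read y about 3–5 mm further left than the two fixed cameras. I aimed between the two readings, and the error stayed well inside the 14 mm tolerance.

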